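Try the slide gates, scrap the binding ones, stir the aggregate

TASK

We are readying the aggregate feed for the compression rig: by its orange tab, draw the brass blade of every slide gate out as far as it goes, and leave it out until all of them have been tried and are out together. Then put each gate that binds (stops well short of the others' full travel) into the galvanised bin, push the blades of the free ones fully home, leaving those gates flat on the bench, and only then stir the aggregate in the grey pan with the stirrer: at least three wide rounds with the foot low, near the pan's floor, until every lump has clearly shifted, all of them staying in the pan. Finally stand the stirrer upright back on its rubber pad; leave the brick, the platen disc, the stopwatch and the cone alone.

Things in the scene. Friction and masses are not known exactly. Their poses are not given: they have to be found in the camera images.
- g1_tab (a point): orange tab, 16 x 16 mm, of slide gate 1: a blue frame 120 x 52 x 22 mm high, 0.6 kg, loose on the bench; all gates look alike, absent ones read None. The tab stands above the frame, 22 to 62 mm over the bench. Origin: on its axis, 46 mm over the frame's underside; x axis = sliding-out direction (roughly away from the robot), z up. Pinch it along its y to draw, push or lift the gate
- g1_slide (a joint): how far the blade of gate 1 is drawn out, m: 0 = home (tab 22 mm behind the frame's centre). A free one runs 45 mm with about 1 N of drag; one that binds stops dead under 30 mm. It stays where left; pulled past its stop, the whole gate drags along the bench. Fully out, the brass blade stands 39 mm beyond the frame's end. Fingertips 24 mm over the bench clear the frame
- g2_tab (a point): orange tab, 16 x 16 mm, of slide gate 2: a blue frame 120 x 52 x 22 mm high, 0.6 kg, loose on the bench; all gates look alike, absent ones read None. The tab stands above the frame, 22 to 62 mm over the bench. Origin: on its axis, 46 mm over the frame's underside; x axis = sliding-out direction (roughly away from the robot), z up. Pinch it along its y to draw, push or lift the gate
- g2_slide (a joint): how far the blade of gate 2 is drawn out, m: 0 = home (tab 22 mm behind the frame's centre). A free one runs 45 mm with about 1 N of drag; one that binds stops dead under 30 mm. It stays where left; pulled past its stop, the whole gate drags along the bench. Fully out, the brass blade stands 39 mm beyond the frame's end. Fingertips 24 mm over the bench clear the frame
- g3_tab (a point): orange tab, 16 x 16 mm, of slide gate 3: a blue frame 120 x 52 x 22 mm high, 0.6 kg, loose on the bench; all gates look alike, absent ones read None. The tab stands above the frame, 22 to 62 mm over the bench. Origin: on its axis, 46 mm over the frame's underside; x axis = sliding-out direction (roughly away from the robot), z up. Pinch it along its y to draw, push or lift the gate
- g3_slide (a joint): how far the blade of gate 3 is drawn out, m: 0 = home (tab 22 mm behind the frame's centre). A free one runs 45 mm with about 1 N of drag; one that binds stops dead under 30 mm. It stays where left; pulled past its stop, the whole gate drags along the bench. Fully out, the brass blade stands 39 mm beyond the frame's end. Fingertips 24 mm over the bench clear the frame
- g4_tab (a point): orange tab, 16 x 16 mm, of slide gate 4: a blue frame 120 x 52 x 22 mm high, 0.6 kg, loose on the bench; all gates look alike, absent ones read None. The tab stands above the frame, 22 to 62 mm over the bench. Origin: on its axis, 46 mm over the frame's underside; x axis = sliding-out direction (roughly away from the robot), z up. Pinch it along its y to draw, push or lift the gate
- g4_slide (a joint): how far the blade of gate 4 is drawn out, m: 0 = home (tab 22 mm behind the frame's centre). A free one runs 45 mm with about 1 N of drag; one that binds stops dead under 30 mm. It stays where left; pulled past its stop, the whole gate drags along the bench. Fully out, the brass blade stands 39 mm beyond the frame's end. Fingertips 24 mm over the bench clear the frame
- g5_tab (a point): orange tab, 16 x 16 mm, of slide gate 5: a blue frame 120 x 52 x 22 mm high, 0.6 kg, loose on the bench; all gates look alike, absent ones read None. The tab stands above the frame, 22 to 62 mm over the bench. Origin: on its axis, 46 mm over the frame's underside; x axis = sliding-out direction (roughly away from the robot), z up. Pinch it along its y to draw, push or lift the gate
- g5_slide (a joint): how far the blade of gate 5 is drawn out, m: 0 = home (tab 22 mm behind the frame's centre). A free one runs 45 mm with about 1 N of drag; one that binds stops dead under 30 mm. It stays where left; pulled past its stop, the whole gate drags along the bench. Fully out, the brass blade stands 39 mm beyond the frame's end. Fingertips 24 mm over the bench clear the frame
- bin_floor (a point): galvanised reject bin standing on the bench between yellow brackets, 240 (x) x 220 (y) mm outside, walls 4 mm, rim 86 mm above the inner floor. Origin: centre of the inner floor (16 mm over the bench). It stays still
- pan_floor (a point): round grey pan with the aggregate, fixed to the bench, 100 mm rim radius, 90 mm inner radius at the floor, rim 45 mm above the floor. Origin: centre of the inner floor, 5 mm over the bench. Its axes are the bench's: x away from the robot
- lump1_mid (a point): lump of aggregate in the pan, roundish, 30 mm across, 24 mm high, 30 g. Origin: its centre
- lump2_mid (a point): lump of aggregate in the pan, roundish, 30 mm across, 24 mm high, 30 g. Origin: its centre
- lump3_mid (a point): lump of aggregate in the pan, roundish, 30 mm across, 24 mm high, 30 g. Origin: its centre
- lump4_mid (a point): lump of aggregate in the pan, roundish, 30 mm across, 24 mm high, 30 g. Origin: its centre
- lump5_mid (a point): lump of aggregate in the pan, roundish, 30 mm across, 24 mm high, 30 g. Origin: its centre
- stirrer_grip (a point): stirrer, 170 mm tall, standing upright: round steel foot 44 mm across and 12 mm thick, thin steel shaft, wooden grip 24 mm across from 100 to 170 mm above the underside of the foot; 0.35 kg, most of it in the foot. Origin: on the grip, 135 mm above the underside of the foot; z runs up along it
- stirrer_foot (a point): centre of the underside of the stirrer's foot
- pad_top (a point): round black rubber pad on the bench, 110 mm across, 4 mm thick, the stirrer's place. Origin: centre of its top. Fixed
- brick: crushed red brick half, 90 x 100 x 65 mm, a bystander. Origin: centre of its underside
- platen: dark steel platen disc, 110 mm across, 25 mm thick, a bystander. Origin: centre of its underside
- stopwatch: green plastic stopwatch, 56 mm across, 16 mm thick, a bystander. Origin: centre of its underside
- cone: aluminium cone, 90 mm across, 85 mm high, a bystander. Origin: centre of its underside
Mind the look-alikes: they are no part of the job. Leave any green look-alike of the part that bears stirrer_grip alone.

How it is judged:
By the outcome, as a careful person would: the job done as asked, in the order asked, and still so for the second after the job is handed in, with the robot touching nothing.
Of g1, g2, g3, g4 only 2 to 4 are there at a start; the rules pass over those that are not, and their reading is None.
At some moment in a run one of g1, g2, g3, g4, g5, stirrer may be knocked a few centimetres aside while the robot is not near it.
It also fails if it takes over 210 s, if anything falls off the work surface, if the arm or the gripper's body presses on something with over 40 N, if the wrist force passes 120 N, or if a joint passes its speed limit or range.

ROBOT

A 6-joint arm with a two-finger parallel gripper is mounted at the origin on the work surface. World frame = base frame: x ahead of the robot, y to its left, z up, the work surface at z = 0. Lengths are in m, angles in rad, forces in N, time in s.
With the tool pointing down it reaches from about 0.25 to 0.775 m from the base axis. Payload 4 kg.
Tool frame: the origin (TCP) lies midway between the tips of the shut fingers; the grasp point (between the pads) lies 19 mm behind it (robot.pinch_z is the distance from the TCP to the grasp point, in m); x points along the fingers, y is the direction in which the jaws open and shut, and the axes are right-handed (so a half turn about x gives the same grasp; the last joint's range is limited). The gripper opens to 94 mm and grips with 3 to 60 N. Pads are 16 mm wide; open, the fingers measure 119 mm over their backs; the gripper's body (75 mm by 177 mm) begins 78 mm behind the grasp point.
Start: joints at [1.053, 0.087, 1.371, -0, 1.684, -0.103], TCP at [0.222, 0.503, 0.206] pointing down, gripper open.
Joint ranges: [-3.1, 3.1], [-0.76, 2.03], [0.27, 2.55], [-1.08, 4.22], [0.17, 2.65], [-2.57, 2.57]. Speed limits (rad/s): [2.79, 2.79, 3.14, 3.14, 3.14, 3.14].

INTERFACE

Orientations are given as [roll, pitch, yaw] about the fixed x, y, z axes, in that order (R = Rz(yaw) Ry(pitch) Rx(roll)).
In Python, from bench import robot, imaging gives the robot as it stands. The module is installed in compiled form; this text tells all that it offers.
- The arm moves only by the tool drive_tool, never from a script. Its argument "commands" is a list that holds one entry, the list of rows, each a list of 4 numbers: the shift along the tool's x, y, z as a fraction of full scale, then the turn about the tool's x as a fraction of full scale. A call has 1 to 20 rows; each row shifts and turns the commanded pose from where the row before left it, along the tool's axes as they then stand; what a row does not reach is not made up. Full scale, the value 1, is 0.25 m for a shift and 360 degrees for a turn. A row lasts 1/10 s, in which the tool goes at most 50 mm and 8.59 degrees, less where a joint would pass 70% of its speed; a pose out of reach is approached as far as the arm can. A call with a number of a shift or a turn outside -1 to 1 is refused whole. A call with a gripper value outside its range is refused whole. "grip" is the opening, from 0 (shut) to 1 (fully open), set as the call begins (left out, the last holds). The fingers move at their own pace and stop on an object; the grip force is fixed at half the most. Time passes only in rows, so rows that do not move let the fingers close. It gives the time, the measured TCP pose, the force and the opening at its end, in the units of the state.
- robot.get_obs(): the state, without advancing time (a new reading comes with each control period).
- imaging.snapshot(name): name is "scene" or "top"; returns a dict with "pixels" (480x640x3 uint8, red, green, blue), "z_map" (480x640 float32, m along the optical axis (not along the pixel's ray), 0 where there is no reading), "mtx" (3x3 intrinsics, pixels), "k1" (the pictures are not rectified: a ray, as slopes to the right and down, at radius r is drawn at 1 + k1 r^2 times it, then the intrinsics apply), "extrinsics" (4x4, takes a point from world to camera coordinates). Camera axes: x right, y up, looking along -z (the intrinsics and any distortion apply to the point x, -y, -z); pixel columns grow to the right and rows downward; lengths in m; the calibration is good to about 2 mm. A picture is of the moment at which its call begins.
- robot.close_job(): hands the job in, once; it reports no verdict.
The state is a dict: "time": time; "joint_positions": joint angles; "qvel": joint speeds; "joint_torque": joint torques, N m; "tool_pos": TCP position; "ee_rot": TCP orientation; "wrist_force": force on the tool from outside, world axes, zero at the start; "wrist_torque": the same for the moment, N m; "width": finger opening in m.
Only numpy, scipy, OpenCV 4.12 (cv2) and the standard library are available. Lean on these libraries where they do the work, as an engineer would, in place of code of your own. Each camera call takes 0.05 s, during which the arm holds its last target.

## Working session

There is one attempt and no reset: what is moved stays moved. The work goes in short steps, Python scripts to look and compute and a tool call to move; the robot and the scene stay as the last step left them, time stands still between calls to the robot, and variables do not carry over. Pictures are saved under pics/ and viewed, and the job is handed in when it is done.

Besides the shell and the picture viewer there is one more tool, called after ">>>" in YAML: its name, and indented under it one key for each argument. drive_tool: Moves the arm, as the interface text tells. Shift numbers are shares of 0.25 m and turn numbers shares of 360 degrees, none past 1 either way. Its arguments: {"type":"object","properties":{"commands":{"type":"array","items":{"type":"array","items":{"type":"array","items":{"type":"number","minimum":-1,"maximum":1}}}},"grip":{"type":"number"}},"required":["commands"]}

```bash
ls; mkdir -p pics; cat > h.py <<'E'
import numpy as np, cv2
from bench import robot, imaging
def snap(n,f=None):
    s=imaging.snapshot(n)
    if f: cv2.imwrite('pics/'+f, s['pixels'][:,:,::-1])
    return s
E
python3 - <<'E'
from h import *
o=robot.get_obs()
for k,v in o.items(): print(k,np.round(v,4))
print(robot.pinch_z)
for n in('scene','top'):
    s=snap(n,n+'0.png'); print(n,s['mtx'].tolist(),s['k1'],np.round(s['extrinsics'],4).tolist())
E
```

```text
pics
time 0.0
joint_positions [ 1.0529  0.088   1.3722 -0.      1.6836 -0.1031]
qvel [-0.0007  0.0017 -0.0005 -0.0002  0.0004  0.0012]
joint_torque [-1.00000e-04 -3.40185e+01 -3.02427e+01  7.18000e-02  3.29000e-02
 -2.00000e-04]
tool_pos [0.2214 0.5029 0.2043]
ee_rot [-1.664   1.5686 -2.0788]
wrist_force [0.586  0.0298 0.9936]
wrist_torque [-0.0051 -0.0083 -0.0519]
width 0.0942
0.0188
scene [[467.70300557456073, 0.0, 322.13350308164104], [0.0, 467.70300557456073, 239.0977751715579], [0.0, 0.0, 1.0]] -0.06125364082575463 [[-0.4971, 0.8677, -0.0072, 0.2486], [-0.5038, -0.2819, 0.8165, 0.2138], [0.7065, 0.4095, 0.5772, -1.4322], [0.0, 0.0, 0.0, 1.0]]
top [[603.048948213378, 0.0, 310.95650544355783], [0.0, 603.048948213378, 233.46229930772265], [0.0, 0.0, 1.0]] -0.15559621738785806 [[0.0072, -0.9998, 0.02, -0.0023], [0.9969, 0.0087, 0.0788, -0.563], [-0.0789, 0.0193, 0.9967, -1.5799], [0.0, 0.0, 0.0, 1.0]]
```

View pics/top0.png

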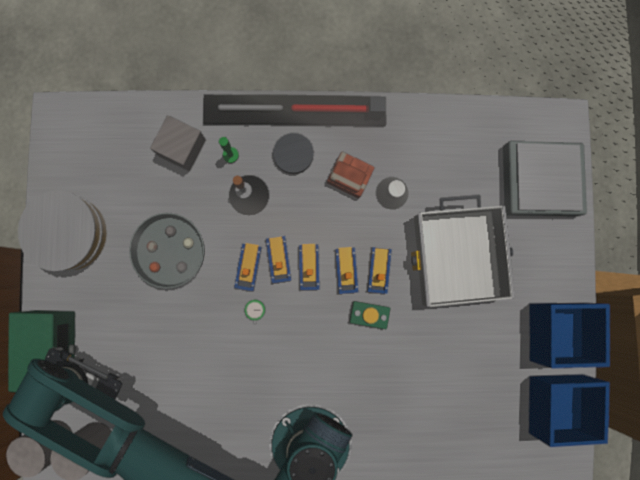

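View pics/scene0.png

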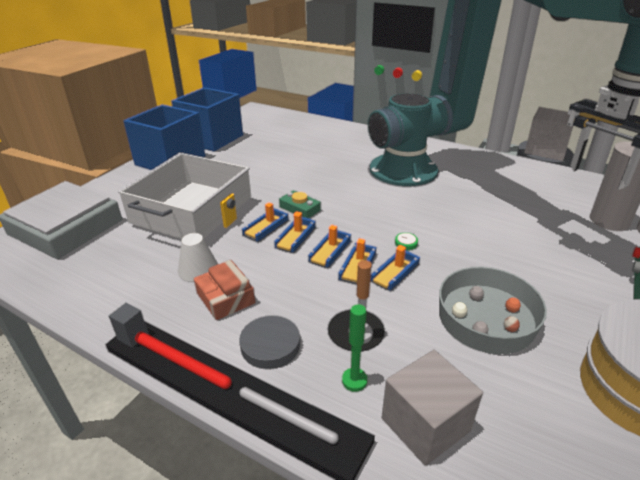

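The top view shows five gates with tabs at about (247,272), (278,265), (309,273), (348,281) and (379,274). The bin is at (465,258), the pan at (168,251), and the wooden stirrer on its pad at (245,190). The green decoy stirrer is at (229,152).

```bash
cat >> h.py <<'E'
def rays(s,uv):
    uv=np.asarray(uv,float).reshape(-1,1,2)
    d=cv2.undistortPoints(uv,s['mtx'],np.array([s['k1'],0,0,0.])).reshape(-1,2)
    E=s['extrinsics'];R=E[:3,:3];t=E[:3,3]
    dc=np.c_[d[:,0],-d[:,1],-np.ones(len(d))]
    return -R.T@t, dc@R      # per unit optical depth
def onplane(s,uv,z):
    c,d=rays(s,uv); k=(z-c[2])/d[:,2]; return c+d*k[:,None]
def cloud(s):
    v,u=np.mgrid[0:480,0:640]
    c,d=rays(s,np.c_[u.ravel(),v.ravel()])
    zm=s['z_map'].ravel()
    P=c+d*zm[:,None]; P[zm==0]=np.nan
    return P.reshape(480,640,3)
def hsv(s): return cv2.cvtColor(s['pixels'],cv2.COLOR_RGB2HSV)
def proj(s,P):
    E=s['extrinsics'];p=np.atleast_2d(P)@E[:3,:3].T+E[:3,3]
    x=p[:,0]/-p[:,2];y=-p[:,1]/-p[:,2];r=1+s['k1']*(x*x+y*y)
    K=s['mtx'];return np.c_[K[0,0]*x*r+K[0,2],K[1,1]*y*r+K[1,2]]
E
python3 - <<'E'
from h import *
for n in('top','scene'):
    s=snap(n); P=cloud(s); H=hsv(s)
    print(n,'pan/bench z',np.nanmedian(P[300:320,180:230,2]) if n=='top' else '')
    for u,v in ([(247,272),(247,255),(278,265),(348,281),(352,255),(465,258)] if n=='top' else [(333,232),(360,262)]): print(u,v,H[v,u],np.round(P[v,u],4))
s=snap('top');cv2.imwrite('pics/topz.png',cv2.resize(s['pixels'][225:305,225:400,::-1],None,fx=4.5,fy=4.5,interpolation=cv2.INTER_NEAREST))
s=snap('scene');cv2.imwrite('pics/scz.png',cv2.resize(s['pixels'][190:300,230:430,::-1],None,fx=4,fy=4,interpolation=cv2.INTER_NEAREST))
E
```

```text
top pan/bench z -0.0007022488189720733
247 272 [ 14 190 169] [0.4588 0.1673 0.0609]
247 255 [ 20 152 169] [0.5046 0.1718 0.0158]
278 265 [ 14 190 177] [0.4775 0.0874 0.0639]
348 281 [ 20 158 178] [ 0.4377 -0.0975  0.0131]
352 255 [165  20  78] [ 0.5065 -0.1068  0.0264]
465 258 [ 25   9 169] [ 0.5005 -0.4131  0.0212]
scene pan/bench z 
333 232 [ 13 208 173] [0.4705 0.012  0.0524]
360 262 [ 13 150 187] [0.682  0.1782 0.1738]
```

View pics/topz.png

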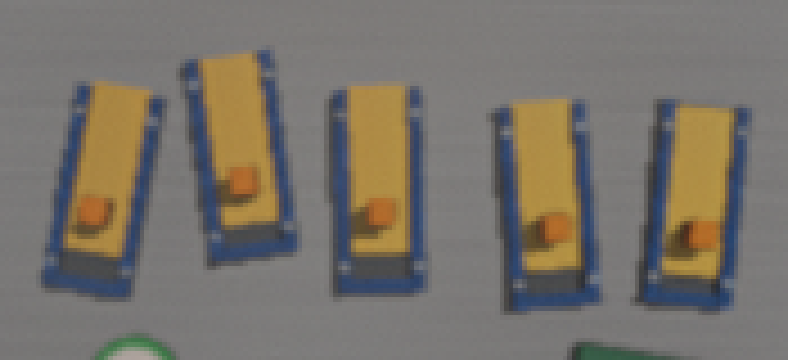

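View pics/scz.png

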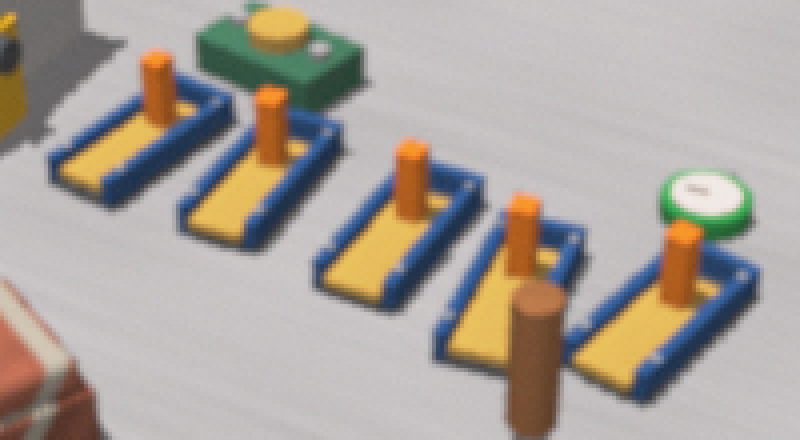

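```bash
cat >> h.py <<'E'
def gates(s,box=(290,160,410,100),verbose=True,roi=None):
    """top view: tab point (xy at z=.062), frame rect center, yaw of long axis (toward +x)"""
    H=hsv(s);h,S,V=H[...,0],H[...,1],H[...,2]
    tab=((h<=16)&(h>=6)&(S>175)&(V>90)).astype(np.uint8)
    blue=((h>100)&(h<125)&(S>110)&(V>45)).astype(np.uint8)
    brass=((h>=17)&(h<=25)&(S>110)&(V>90)).astype(np.uint8)
    r=np.zeros((480,640),np.uint8);r[200:310,225:412]=1
    if roi: r[:]=0; r[roi[0]:roi[1],roi[2]:roi[3]]=1
    n,L,st,C=cv2.connectedComponentsWithStats(tab*r)
    out=[]
    for i in range(1,n):
        if st[i,4]<15: continue
        W=onplane(s,C[i],0.062)[0]
        out.append((W,st[i,4],C[i]))
    out.sort(key=lambda a:-a[0][1])
    ys,xs=np.nonzero(blue*r)
    B=onplane(s,np.c_[xs,ys],0.02)
    ys,xs=np.nonzero(brass*r); Y=onplane(s,np.c_[xs,ys],0.015) if len(xs) else np.zeros((0,3))
    n,L,st,C=cv2.connectedComponentsWithStats(cv2.morphologyEx(((blue|brass|tab)*r),cv2.MORPH_CLOSE,np.ones((3,3))))
    res=[]
    for W,a,c in out:
        lab=L[int(c[1]),int(c[0])]
        m=(L==lab)&(blue>0); ys,xs=np.nonzero(m)
        q=onplane(s,np.c_[xs,ys],0.02)[:,:2].astype(np.float32)
        (cx,cy),(w,hh),ang=cv2.minAreaRect(q)
        b=cv2.boxPoints(((cx,cy),(w,hh),ang)); e1=b[1]-b[0];e2=b[2]-b[1]
        e=e1 if np.hypot(*e1)>np.hypot(*e2) else e2
        if e[0]<0:e=-e
        yaw=np.arctan2(e[1],e[0]); d=np.array([np.cos(yaw),np.sin(yaw)])
        sl=(W[:2]-[cx,cy])@d+0.022; lat=(W[:2]-[cx,cy])@[-d[1],d[0]]
        mb=(L==lab)&(brass>0);ys,xs=np.nonzero(mb);ext=np.nan
        if len(xs): ext=np.percentile((onplane(s,np.c_[xs,ys],0.015)[:,:2]-[cx,cy])@d,98)
        res.append(dict(tab=W[:2],c=np.array([cx,cy]),yaw=yaw,slide=sl,lat=lat))
        if verbose: print('tab',np.round(W[:2],4),'px',np.round(c,1),'ctr',np.round([cx,cy],4),'LxW',np.round([max(w,hh),min(w,hh)],3),'yaw deg',round(np.degrees(yaw),1),'slide mm',round(sl*1e3,1),'lat',round(lat*1e3,1),'brass end',round(ext*1e3,1))
    return res
def pose():
    from scipy.spatial.transform import Rotation as R
    o=robot.get_obs(); Rm=R.from_euler('xyz',o['ee_rot']).as_matrix()
    return o['tool_pos'],Rm,o
E
python3 - <<'E'
from h import *
gates(snap('top'))
p,R,o=pose();print(p,np.round(R,3),o['time'])
s=snap('scene');H=hsv(s);h,S,V=H[...,0],H[...,1],H[...,2]
tab=((h<=16)&(h>=6)&(S>175)&(V>90)).astype(np.uint8);tab[:190]=0;tab[300:]=0
n,L,st,C=cv2.connectedComponentsWithStats(tab)
for i in range(1,n):
    if st[i,4]>15: print(st[i],np.round(onplane(s,C[i],0.042),4))
E
```

```text
tab [0.4608 0.1715] px [245.3 271.2] ctr [0.4817 0.1687] LxW [0.097 0.048] yaw deg -9.8 slide mm 0.9 lat -0.8 brass end 51.7
tab [0.4785 0.0861] px [278.5 264.6] ctr [0.5026 0.09  ] LxW [0.097 0.048] yaw deg 8.4 slide mm -2.4 lat -0.3 brass end 48.8
tab [0.4614 0.0068] px [309.2 271.5] ctr [0.4821 0.0068] LxW [0.095 0.048] yaw deg 0.5 slide mm 1.3 lat 0.2 brass end 53.3
tab [ 0.4521 -0.0936] px [348.  275.4] ctr [ 0.4738 -0.0919] LxW [0.096 0.05 ] yaw deg 4.4 slide mm 0.3 lat -0.1 brass end 51.9
tab [ 0.4497 -0.1779] px [380.5 276.5] ctr [ 0.4663 -0.18  ] LxW [0.115 0.05 ] yaw deg -5.7 slide mm 5.2 lat 0.5 brass end 56.6
[0.22160945 0.50326205 0.20522731] [[-0.     0.403  0.915]
 [-0.     0.915 -0.403]
 [-1.    -0.    -0.   ]] 0.35
[266 204   8  18 109] [[ 0.4597 -0.1734  0.042 ]]
[294 212   8  20 128] [[ 0.4594 -0.0912  0.042 ]]
[329 226   8  20 126] [[0.4714 0.011  0.042 ]]
[356 240   8  20 132] [[0.4887 0.0896 0.042 ]]
[395 245  11  22 160] [[0.4673 0.174  0.042 ]]
```

```bash
python3 - <<'E'
from h import *
s=snap('top');H=hsv(s)
for v in range(243,300,1): print(v,H[v,301],H[v,299+3], H[v,317]) if v%2==0 else 0
E
```

```text
244 [ 11  17 120] [ 18  87 146] [113  31 108]
246 [120  44  99] [ 17 106 140] [111 105 109]
248 [120  37  96] [ 18 107 140] [112  83 111]
250 [135   9 111] [ 18  96 143] [111  21 122]
252 [117  54 104] [ 16  97 140] [111 114 107]
254 [114  78 102] [ 16  82 125] [110 125 102]
256 [113  79 103] [ 16  72 120] [110 129 103]
258 [112 102 115] [ 10  47 119] [110 131 105]
260 [111 103 116] [  9  41 119] [110 131 105]
262 [112 101 109] [ 13  51 115] [110 132 104]
264 [112 118 108] [  5  31 100] [110 134 105]
266 [112 117 109] [  5  28 102] [110 140 104]
268 [110 120 106] [177  24  97] [110 140 109]
270 [111 120 108] [177  23  98] [109 145 109]
272 [110 115 104] [135  23  88] [109 145 109]
274 [110 127 104] [113  52  88] [109 146 108]
276 [110 129 105] [113  63  89] [109 143 107]
278 [110 127 104] [131  23  88] [109 143 112]
280 [110 131 105] [123  25  90] [109 146 112]
282 [110 110 111] [111  99  98] [111 101 104]
284 [120   9 120] [110  21 108] [111  29 114]
286 [110 111 103] [110 103  99] [109 131  99]
288 [110 134 105] [109 140 106] [109 137 104]
290 [114  14  89] [114  14  90] [150   5 106]
292 [ 20   6 125] [ 20   6 126] [ 20   6 124]
294 [ 10   6 126] [ 15   8 127] [ 30   4 123]
296 [ 15   4 126] [  0   4 126] [ 10   6 123]
298 [ 15   4 124] [ 10   6 125] [ 15   4 124]
```

```bash
sed -i 's/(S>110)&(V>45)/(S>55)\&(V>45)/; s/brass=((h>=17)&(h<=25)&(S>110)/brass=((h>=15)\&(h<=25)\&(S>80)/; s/MORPH_CLOSE,np.ones((3,3))/MORPH_CLOSE,np.ones((5,5))/' h.py; python3 - <<'E'
from h import *
gates(snap('top'))
E
```

```text
tab [0.4608 0.1715] px [245.3 271.2] ctr [0.472  0.1704] LxW [0.119 0.052] yaw deg -9.3 slide mm 10.8 lat -0.7 brass end 62.3
tab [0.4784 0.0858] px [278.6 264.7] ctr [0.4941 0.0888] LxW [0.12  0.052] yaw deg 8.5 slide mm 6.0 lat -0.7 brass end 57.9
tab [0.4614 0.0071] px [309.1 271.5] ctr [0.4741 0.008 ] LxW [0.117 0.05 ] yaw deg 0.5 slide mm 9.3 lat -0.8 brass end 61.3
tab [ 0.4522 -0.0936] px [348.  275.3] ctr [ 0.4657 -0.0927] LxW [0.118 0.052] yaw deg 4.9 slide mm 8.5 lat 0.3 brass end 61.1
tab [ 0.4496 -0.1784] px [380.7 276.5] ctr [ 0.4669 -0.1803] LxW [0.12  0.053] yaw deg -5.7 slide mm 4.7 lat 0.2 brass end 57.2
```

```bash
cat >> h.py <<'E'
def yawnow():
    p,R,o=pose(); return p,np.degrees(np.arctan2(R[1,2],R[0,2])),R,o
def plan(x,y,z,yaw):
    """turn rows first, then shifts, all in shares"""
    p,yw,R,o=yawnow()
    d=yaw-yw; a=np.radians(yaw)
    D=np.array([x,y,z])-p
    sh=np.array([-D[2], -np.sin(a)*D[0]+np.cos(a)*D[1], np.cos(a)*D[0]+np.sin(a)*D[1]])
    print('t',round(o['time'],2),'at',np.round(p,4),'yaw',round(yw,2),'tilt',np.round(R[2,0],4),'w',round(o['width'],4),'F',np.round(o['wrist_force'],1))
    print(' turn share',round(-d/360,4),'(rows>=%d)'%np.ceil(abs(d)/8),' then shift shares',np.round(sh/.25,4),'rows>=%d'%np.ceil(np.linalg.norm(sh)/.045))
E
python3 - <<'E'
from h import *
s=snap('top');H=hsv(s);P=cloud(s);h,S,V=H[...,0],H[...,1],H[...,2]
# pad: dark
m=((V<60)).astype(np.uint8);r=np.zeros_like(m);r[170:220,220:275]=1
n,L,st,C=cv2.connectedComponentsWithStats(m*r)
for i in range(1,n):
    if st[i,4]>200:
        ys,xs=np.nonzero(L==i);q=onplane(s,np.c_[xs,ys],.004)[:,:2].astype(np.float32);print('pad',cv2.minEnclosingCircle(q),q.mean(0))
m=((h<=12)&(S>90)&(V>50)).astype(np.uint8)
n,L,st,C=cv2.connectedComponentsWithStats(m*r)
for i in range(1,n):
    if st[i,4]>8:
        ys,xs=np.nonzero(L==i);print('grip',st[i],C[i],onplane(s,C[i],.17),P[ys,xs].round(3)[:6])
# pan rim by height
Q=P[200:300,125:215]; k=(Q[...,2]>.035)&(Q[...,2]<.07)
print('pan rim',cv2.minEnclosingCircle(Q[k][:,:2].astype(np.float32)))
Q=P[195:315,405:520]; k=(Q[...,2]>.085)&(Q[...,2]<.12)
print('bin',cv2.minAreaRect(Q[k][:,:2].astype(np.float32)),np.median(Q[k][:,2]))
plan(0.4605,0.1715,0.12,-9.3)
E
```

```text
pad ((0.6838202476501465, 0.15684151649475098), 0.04646540433168411) [0.6880161  0.14920734]
grip [233 176  10   9  64] [237.390625 180.      ] [[0.68013314 0.18485607 0.17      ]] [[0.689 0.188 0.178]
 [0.69  0.186 0.17 ]
 [0.689 0.183 0.176]
 [0.687 0.193 0.172]
 [0.687 0.191 0.17 ]
 [0.686 0.187 0.18 ]]
pan rim ((0.5145407915115356, 0.3816687762737274), 0.10152219980955124)
bin ((0.5220634341239929, -0.3937206268310547), (0.275642454624176, 0.23641228675842285), 4.982072830200195) 0.09993598216632238
t 0.55 at [0.2216 0.5034 0.2055] yaw -23.76 tilt -1.0 w 0.0938 F [-0.2 -1.  -0.8]
 turn share -0.0402 (rows>=2)  then shift shares [ 0.342  -1.1557  1.1575] rows>=10
```

>>> drive_tool:
  commands:
    - [[0,0,0,-0.02],[0,0,0,-0.02],[0.028,-0.096,0.096,0],[0.028,-0.096,0.096,0],[0.028,-0.096,0.096,0],[0.028,-0.096,0.096,0],[0.028,-0.096,0.096,0],[0.028,-0.096,0.096,0],[0.028,-0.096,0.096,0],[0.028,-0.096,0.096,0],[0.028,-0.096,0.096,0],[0.028,-0.096,0.096,0],[0.028,-0.096,0.096,0],[0.028,-0.096,0.096,0],[0,0,0,0],[0,0,0,0]]
  grip: 0.55

```text
time: 2.15
tool_pos: [0.459, 0.172, 0.1214]
ee_rot: [2.657, 1.57, 2.492]
wrist_force: [-0.3, 0.0, 0.7]
width: 0.0515
```

```bash
python3 - <<'E'
from h import *
plan(0.4600,0.1715,0.027,-9.3)
snap('scene','s1.png')
E
```

```text
t 2.15 at [0.459  0.172  0.1214] yaw -9.47 tilt -1.0 w 0.0515 F [-0.3  0.   0.7]
 turn share -0.0005 (rows>=1)  then shift shares [ 0.3774 -0.0014  0.0043] rows>=3
```

View pics/s1.png

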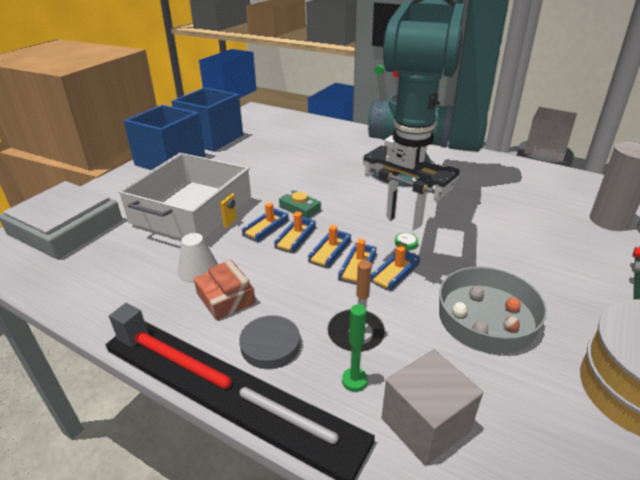

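The gripper hovers over gate 1 at about (405,220), lined up with the tab. I'll descend and close.

>>> drive_tool:
  commands:
    - [[0.094,0,0.001,0],[0.094,0,0.001,0],[0.094,0,0.001,0],[0.094,0,0.001,0],[0,0,0,0],[0,0,0,0]]

```text
time: 2.8
tool_pos: [0.4596, 0.1732, 0.028]
ee_rot: [1.763, 1.57, 1.601]
wrist_force: [0.9, -0.2, 0.1]
width: 0.0514
```

>>> drive_tool:
  commands:
    - [[0,0,0,0],[0,0,0,0],[0,0,0,0],[0,0,0,0],[0,0,0,0],[0,0,0,0]]
  grip: 0

```text
time: 3.4
tool_pos: [0.4603, 0.1725, 0.0279]
ee_rot: [1.079, 1.57, 0.915]
wrist_force: [-0.2, 1.3, 2.2]
width: 0.016
```

>>> drive_tool:
  commands:
    - [[0,0,0.016,0],[0,0,0.016,0],[0,0,0.016,0],[0,0,0.016,0],[0,0,0,0]]

```text
time: 3.9
tool_pos: [0.4771, 0.1697, 0.0279]
ee_rot: [0.456, 1.569, 0.292]
wrist_force: [1.8, 2.1, 3.1]
width: 0.0157
```

>>> drive_tool:
  commands:
    - [[0,0,0.016,0],[0,0,0.016,0],[0,0,0,0]]

```text
time: 4.2
tool_pos: [0.4847, 0.1684, 0.0278]
ee_rot: [0.454, 1.569, 0.29]
wrist_force: [1.5, 3.4, 4.3]
width: 0.0156
```

>>> drive_tool:
  commands:
    - [[0,0,0.016,0],[0,0,0.016,0],[0,0,0,0]]

```text
time: 4.5
tool_pos: [0.4924, 0.1671, 0.0279]
ee_rot: [0.466, 1.569, 0.302]
wrist_force: [1.5, 2.7, 4.8]
width: 0.0158
```

>>> drive_tool:
  commands:
    - [[0,0,0.016,0],[0,0,0.016,0],[0,0,0.016,0],[0,0,0,0]]

```text
time: 4.9
tool_pos: [0.4996, 0.1655, 0.028]
ee_rot: [-3.028, 1.562, 3.092]
wrist_force: [-10.2, 2.2, 14.2]
width: 0.0157
```

```bash
python3 - <<'E'
from h import *
s=snap('scene','s2.png');cv2.imwrite('pics/s2.png',cv2.resize(s['pixels'][190:300,230:430,::-1],None,fx=4,fy=4))
s=snap('top','t2.png');gates(s)
cv2.imwrite('pics/t2.png',cv2.resize(s['pixels'][205:305,225:400,::-1],None,fx=4.5,fy=4.5,interpolation=cv2.INTER_NEAREST))
E
```

```text
tab [0.4615 0.0064] px [309.4 271.5] ctr [0.4741 0.008 ] LxW [0.117 0.05 ] yaw deg 0.5 slide mm 9.3 lat -1.5 brass end 61.3
tab [ 0.4522 -0.0933] px [347.9 275.4] ctr [ 0.4656 -0.0927] LxW [0.118 0.052] yaw deg 5.0 slide mm 8.6 lat 0.5 brass end 61.2
tab [ 0.4496 -0.1784] px [380.7 276.5] ctr [ 0.4669 -0.1804] LxW [0.12  0.052] yaw deg -5.5 slide mm 4.6 lat 0.4 brass end 57.1
```

View pics/s2.png

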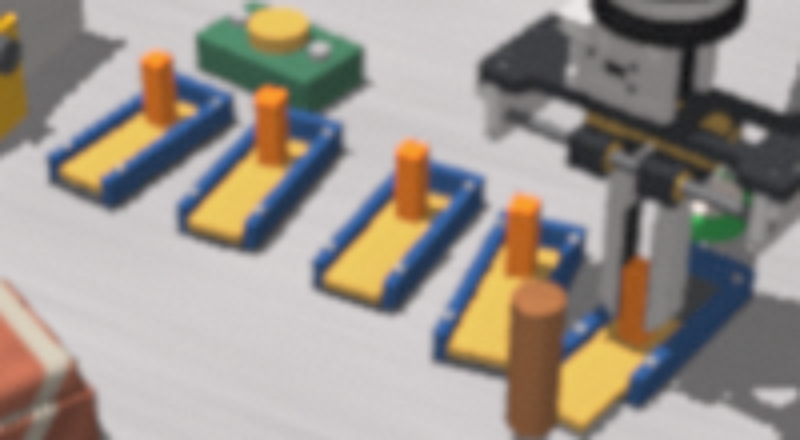

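View pics/t2.png

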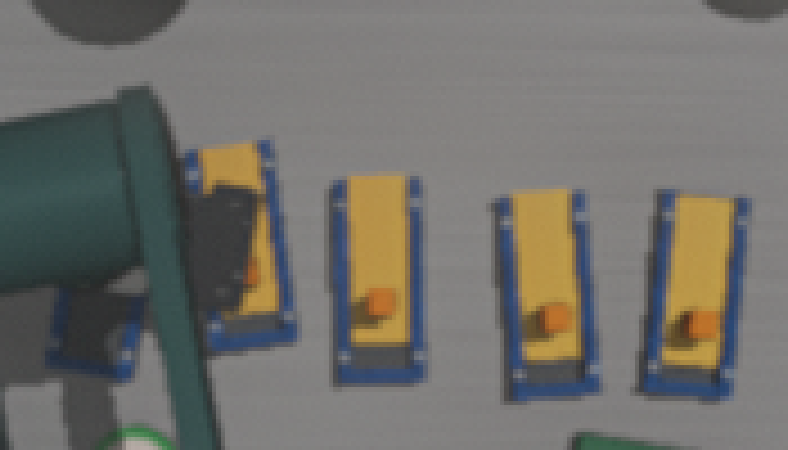

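>>> drive_tool:
  commands:
    - [[0,0,0,0],[0,0,0,0],[0,0,0,0],[0,0,0,0],[-0.1,0,0,0],[-0.1,0,0,0],[-0.1,0,0,0],[-0.1,0,0,0],[-0.05,-0.1,0,0],[-0.05,-0.1,0,0],[0,-0.1,0,0],[0,-0.1,0,0],[0,0,0,0]]
  grip: 0.55

```text
time: 6.3
tool_pos: [0.4868, 0.064, 0.1524]
ee_rot: [-1.552, 1.57, -1.719]
wrist_force: [-1.5, 0.6, 0.2]
width: 0.0517
```

```bash
python3 - <<'E'
from h import *
s=snap('scene');cv2.imwrite('pics/s3.png',cv2.resize(s['pixels'][190:300,230:430,::-1],None,fx=4,fy=4))
s=snap('top','t3.png');gates(s)
plan(0.478,0.0858,0.1,8.5)
E
```

```text
tab [ 0.4522 -0.0933] px [347.9 275.3] ctr [ 0.4656 -0.0926] LxW [0.118 0.052] yaw deg 4.9 slide mm 8.7 lat 0.4 brass end 61.2
tab [ 0.4496 -0.1784] px [380.7 276.5] ctr [ 0.4668 -0.1804] LxW [0.12  0.053] yaw deg -5.7 slide mm 4.7 lat 0.3 brass end 57.1
t 6.4 at [0.4871 0.0663 0.1522] yaw -9.44 tilt -1.0 w 0.0518 F [ 0.5 -0.2  0.5]
 turn share -0.0498 (rows>=3)  then shift shares [ 0.209   0.0826 -0.0244] rows>=2
```

View pics/s3.png

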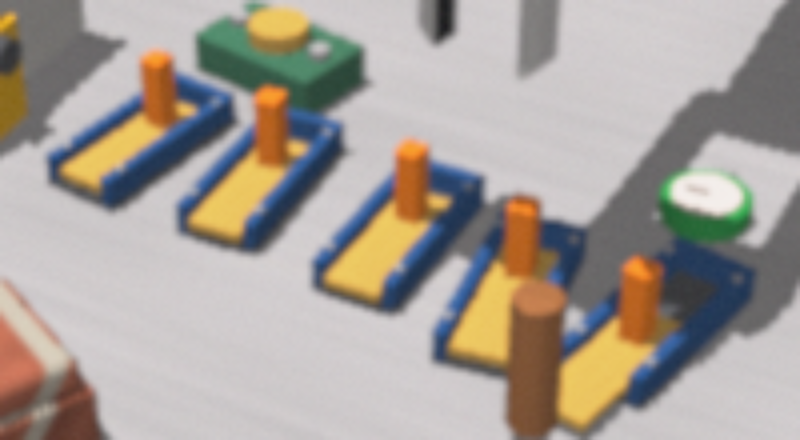

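View pics/t3.png

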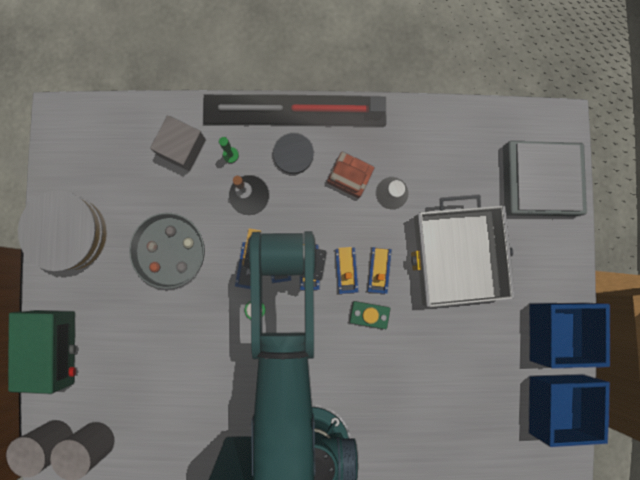

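Gate 1's blade stands well out, its brass tip near (575,420) in the zoomed view. Next is gate 2.

>>> drive_tool:
  commands:
    - [[0,0,0,-0.0166],[0,0,0,-0.0166],[0,0,0,-0.0166],[0.07,0.0275,-0.008,0],[0.07,0.0275,-0.008,0],[0.07,0.0275,-0.008,0],[0,0,0,0],[0,0,0,0]]

```text
time: 7.2
tool_pos: [0.478, 0.0866, 0.0999]
ee_rot: [2.947, 1.57, 3.098]
wrist_force: [-0.1, 0.3, -0.9]
width: 0.0521
```

```bash
python3 - <<'E'
from h import *
plan(0.478,0.0858,0.028,8.5)
E
```

```text
t 7.2 at [0.478  0.0866 0.0999] yaw 8.65 tilt -1.0 w 0.0521 F [-0.1  0.3 -0.9]
 turn share 0.0004 (rows>=1)  then shift shares [ 0.2875 -0.0031 -0.0006] rows>=2
```

>>> drive_tool:
  commands:
    - [[0.096,-0.001,0,0],[0.096,-0.001,0,0],[0.096,-0.001,0,0],[0,0,0,0],[0,0,0,0]]

```text
time: 7.7
tool_pos: [0.479, 0.0852, 0.0291]
ee_rot: [-0.043, 1.57, 0.107]
wrist_force: [-0.1, -0.5, 0.4]
width: 0.0516
```

>>> drive_tool:
  commands:
    - [[0,0,0,0],[0,0,0,0],[0,0,0,0],[0,0,0,0],[0,0,0,0],[0,0,0,0]]
  grip: 0

```text
time: 8.3
tool_pos: [0.4783, 0.0857, 0.0284]
ee_rot: [1.046, 1.57, 1.196]
wrist_force: [-1.0, 1.7, 2.0]
width: 0.0158
```

>>> drive_tool:
  commands:
    - [[0,0,0.016,0],[0,0,0.016,0],[0,0,0,0]]

```text
time: 8.6
tool_pos: [0.4871, 0.087, 0.0284]
ee_rot: [0.579, 1.569, 0.729]
wrist_force: [-0.1, 2.9, 2.8]
width: 0.0157
```

>>> drive_tool:
  commands:
    - [[0,0,0.016,0],[0,0,0.016,0],[0,0,0,0]]

```text
time: 8.9
tool_pos: [0.4951, 0.0881, 0.0284]
ee_rot: [0.522, 1.569, 0.671]
wrist_force: [0.3, 4.1, 4.0]
width: 0.0162
```

>>> drive_tool:
  commands:
    - [[0,0,0.016,0],[0,0,0.016,0],[0,0,0,0]]

```text
time: 9.2
tool_pos: [0.5028, 0.0893, 0.0284]
ee_rot: [0.549, 1.569, 0.698]
wrist_force: [0.5, 4.8, 5.4]
width: 0.0159
```

>>> drive_tool:
  commands:
    - [[0,0,0.016,0],[0,0,0.016,0],[0,0,0,0]]

```text
time: 9.5
tool_pos: [0.5106, 0.0904, 0.0284]
ee_rot: [0.529, 1.569, 0.678]
wrist_force: [-0.5, 6.0, 4.8]
width: 0.0157
```

>>> drive_tool:
  commands:
    - [[0,0,0.016,0],[0,0,0.008,0],[0,0,0,0]]

```text
time: 9.8
tool_pos: [0.5163, 0.0913, 0.0284]
ee_rot: [0.675, 1.569, 0.825]
wrist_force: [-0.4, 4.5, 5.9]
width: 0.0155
```

>>> drive_tool:
  commands:
    - [[0,0,0.008,0],[0,0,0.004,0],[0,0,0,0]]

```text
time: 10.1
tool_pos: [0.5173, 0.0914, 0.0284]
ee_rot: [2.912, 1.567, 3.061]
wrist_force: [-7.1, 4.2, 8.8]
width: 0.016
```

>>> drive_tool:
  commands:
    - [[0,0,0,0],[0,0,0,0],[0,0,0,0],[0,0,0,0],[-0.1,0,0,0],[-0.1,0,0,0],[-0.1,0,0,0],[0,-0.08,0,0.0222],[0,-0.08,-0.05,0],[0,-0.08,-0.05,0],[0,-0.08,-0.05,0],[0,0,-0.05,0],[0,0,0,0]]
  grip: 0.55

```text
time: 11.4
tool_pos: [0.4711, 0.011, 0.1028]
ee_rot: [2.453, 1.57, 2.462]
wrist_force: [0.1, 0.0, -0.5]
width: 0.0517
```

```bash
python3 - <<'E'
from h import *
s=snap('scene');cv2.imwrite('pics/s4.png',cv2.resize(s['pixels'][190:300,230:430,::-1],None,fx=4,fy=4))
gates(snap('top','t4.png'))
plan(0.461,0.0068,0.028,0.5)
E
```

```text
tab [0.499  0.1646] px [248.2 256.4] ctr [0.4762 0.1686] LxW [0.12  0.053] yaw deg -10.0 slide mm 45.1 lat -0.0 brass end 97.3
tab [0.5198 0.0918] px [276.5 248.6] ctr [0.5171 0.0935] LxW [0.072 0.049] yaw deg 7.6 slide mm 24.4 lat -2.1 brass end 74.8
tab [ 0.4525 -0.0964] px [349.1 275.2] ctr [ 0.4656 -0.0969] LxW [0.119 0.048] yaw deg 0.3 slide mm 8.9 lat 0.5 brass end 62.6
tab [ 0.4496 -0.1784] px [380.7 276.5] ctr [ 0.4668 -0.1804] LxW [0.12  0.053] yaw deg -5.7 slide mm 4.7 lat 0.3 brass end 57.2
t 11.5 at [0.4725 0.0115 0.1031] yaw 0.59 tilt -1.0 w 0.0512 F [-0.6  0.3  0.9]
 turn share 0.0003 (rows>=1)  then shift shares [ 0.3003 -0.0185 -0.0461] rows>=2
```

View pics/s4.png

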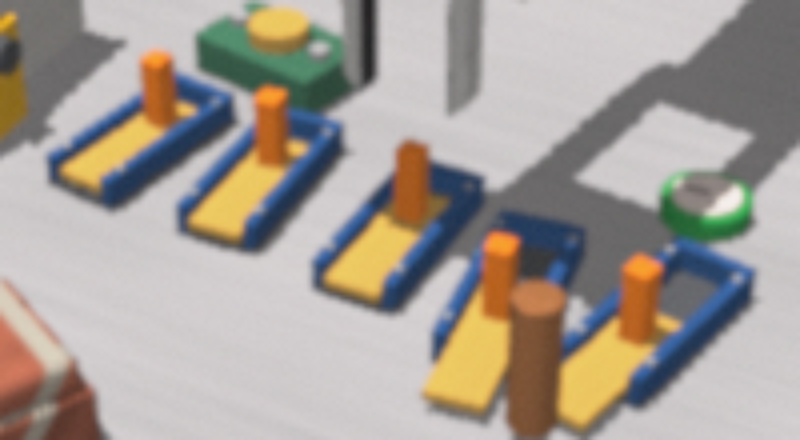

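Gate 1 reads 45 mm out and gate 2's brass also stands well out. Next is gate 3.

>>> drive_tool:
  commands:
    - [[0,-0.0185,-0.046,0],[0.1,0,0,0],[0.1,0,0,0],[0.1,0,0,0],[0,0,0,0],[0,0,0,0]]

```text
time: 12.1
tool_pos: [0.4606, 0.0065, 0.0281]
ee_rot: [3.0, 1.57, 3.01]
wrist_force: [0.0, 0.3, 0.1]
width: 0.0516
```

>>> drive_tool:
  commands:
    - [[0,0,0,0],[0,0,0,0],[0,0,0,0],[0,0,0,0],[0,0,0,0],[0,0,0,0]]
  grip: 0

```text
time: 12.7
tool_pos: [0.4611, 0.0066, 0.0284]
ee_rot: [0.812, 1.57, 0.822]
wrist_force: [-0.4, 1.2, 1.9]
width: 0.0161
```

>>> drive_tool:
  commands:
    - [[0,0,0.016,0],[0,0,0.016,0],[0,0,0,0]]

```text
time: 13.0
tool_pos: [0.4699, 0.0067, 0.0284]
ee_rot: [0.55, 1.569, 0.56]
wrist_force: [1.0, 3.2, 3.2]
width: 0.0159
```

>>> drive_tool:
  commands:
    - [[0,0,0.016,0],[0,0,0.016,0],[0,0,0,0]]

```text
time: 13.3
tool_pos: [0.4745, 0.0066, 0.0283]
ee_rot: [3.081, 1.564, 3.091]
wrist_force: [-9.0, 2.3, 11.7]
width: 0.0156
```

>>> drive_tool:
  commands:
    - [[0,0,0.016,0],[0,0,0.016,0],[0,0,0,0]]

```text
time: 13.6
tool_pos: [0.4824, 0.006, 0.0283]
ee_rot: [-3.004, 1.564, -2.994]
wrist_force: [-8.7, 0.5, 11.2]
width: 0.0158
```

Gate 3 stopped about 13 mm along with force against the pull, so it binds. Next is gate 4.

>>> drive_tool:
  commands:
    - [[0,0,0,0],[0,0,0,0],[0,0,0,0],[0,0,0,0],[-0.1,0,0,0],[-0.1,0,0,0],[-0.1,0,0,0],[0,0,0,-0.0122],[0,-0.1,-0.02,0],[0,-0.1,-0.02,0],[0,-0.1,-0.02,0],[0,-0.1,-0.02,0],[0,0,0,0]]
  grip: 0.55

```text
time: 14.9
tool_pos: [0.4734, -0.0973, 0.1028]
ee_rot: [-1.805, 1.57, -1.722]
wrist_force: [-0.8, 0.5, -0.5]
width: 0.0518
```

```bash
python3 - <<'E'
from h import *
s=snap('scene');cv2.imwrite('pics/s5.png',cv2.resize(s['pixels'][190:300,230:430,::-1],None,fx=4,fy=4))
gates(snap('top','t5.png'))
plan(0.4515,-0.0935,0.028,4.9)
E
```

```text
tab [0.4993 0.1644] px [248.3 256.3] ctr [0.4766 0.169 ] LxW [0.12  0.052] yaw deg -9.2 slide mm 45.2 lat -0.9 brass end 97.0
tab [0.5172 0.0917] px [276.5 249.6] ctr [0.4942 0.0886] LxW [0.12  0.052] yaw deg 8.7 slide mm 45.2 lat -0.4 brass end 97.3
tab [0.4828 0.0052] px [309.9 263.2] ctr [0.4848 0.0068] LxW [0.117 0.048] yaw deg 0.4 slide mm 20.0 lat -1.5 brass end 72.0
t 15.0 at [ 0.4735 -0.095   0.1028] yaw 4.88 tilt -1.0 w 0.0517 F [-0.6  0.3  0.4]
 turn share -0.0001 (rows>=1)  then shift shares [ 0.299   0.0133 -0.0872] rows>=2
```

View pics/s5.png

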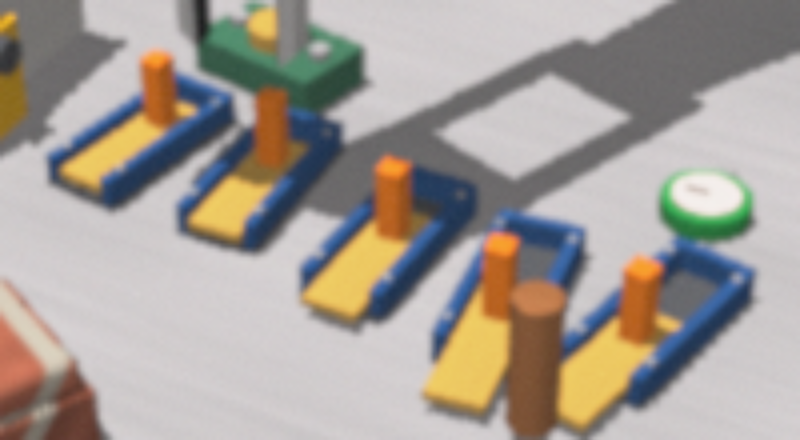

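Slides now read 45, 45 and 20 mm. Next is gate 4.

>>> drive_tool:
  commands:
    - [[0,0.0133,-0.087,0],[0.1,0,0,0],[0.1,0,0,0],[0.1,0,0,0],[0,0,0,0],[0,0,0,0]]

```text
time: 15.6
tool_pos: [0.4516, -0.0926, 0.028]
ee_rot: [2.403, 1.57, 2.491]
wrist_force: [0.3, 0.1, 0.6]
width: 0.0515
```

>>> drive_tool:
  commands:
    - [[0,0,0,0],[0,0,0,0],[0,0,0,0],[0,0,0,0],[0,0,0,0],[0,0,0,0]]
  grip: 0

```text
time: 16.2
tool_pos: [0.452, -0.0941, 0.0284]
ee_rot: [-1.004, 1.569, -0.918]
wrist_force: [1.1, -2.5, 2.5]
width: 0.0157
```

>>> drive_tool:
  commands:
    - [[0,0,0.016,0],[0,0,0.016,0],[0,0,0,0]]

```text
time: 16.5
tool_pos: [0.4608, -0.0934, 0.0284]
ee_rot: [-0.656, 1.569, -0.569]
wrist_force: [0.7, -3.3, 2.3]
width: 0.0154
```

>>> drive_tool:
  commands:
    - [[0,0,0.016,0],[0,0,0.016,0],[0,0,0,0]]

```text
time: 16.8
tool_pos: [0.4688, -0.0927, 0.0284]
ee_rot: [-0.617, 1.568, -0.53]
wrist_force: [1.1, -4.0, 2.4]
width: 0.0157
```

>>> drive_tool:
  commands:
    - [[0,0,0.016,0],[0,0,0,0]]

```text
time: 17.0
tool_pos: [0.4725, -0.0923, 0.0284]
ee_rot: [-0.693, 1.569, -0.606]
wrist_force: [0.9, -5.0, 3.5]
width: 0.0157
```

>>> drive_tool:
  commands:
    - [[0,0,0.016,0],[0,0,0.016,0],[0,0,0,0]]

```text
time: 17.3
tool_pos: [0.4804, -0.0916, 0.0284]
ee_rot: [-0.693, 1.569, -0.607]
wrist_force: [1.6, -5.0, 4.3]
width: 0.0156
```

>>> drive_tool:
  commands:
    - [[0,0,0.016,0],[0,0,0.012,0],[0,0,0,0]]

```text
time: 17.6
tool_pos: [0.4873, -0.091, 0.0284]
ee_rot: [-0.779, 1.569, -0.692]
wrist_force: [0.5, -5.3, 3.9]
width: 0.0157
```

>>> drive_tool:
  commands:
    - [[0,0,0.01,0],[0,0,0,0]]

```text
time: 17.8
tool_pos: [0.4886, -0.0909, 0.0285]
ee_rot: [-2.282, 1.569, -2.196]
wrist_force: [-2.1, -5.2, 6.2]
width: 0.0157
```

>>> drive_tool:
  commands:
    - [[0,0,0.012,0],[0,0,0,0]]

```text
time: 18.0
tool_pos: [0.4893, -0.0905, 0.0285]
ee_rot: [-3.075, 1.564, -2.989]
wrist_force: [-9.1, -4.5, 11.3]
width: 0.0155
```

>>> drive_tool:
  commands:
    - [[0,0,0,0],[0,0,0,0],[0,0,0,0],[0,0,0,0],[-0.1,0,0,0],[-0.1,0,0,0],[-0.1,0,0,0],[0,0,0,0.0148],[0,0,0,0.0148],[0,-0.09,-0.03,0],[0,-0.09,-0.03,0],[0,-0.09,-0.03,0],[0,-0.05,-0.03,0],[0,0,0,0]]
  grip: 0.55

```text
time: 19.4
tool_pos: [0.4534, -0.1673, 0.1027]
ee_rot: [2.295, 1.57, 2.194]
wrist_force: [-0.0, 0.9, 0.2]
width: 0.0514
```

```bash
python3 - <<'E'
from h import *
gates(snap('top','t6.png'))
plan(0.449,-0.1784,0.028,-5.7)
s=snap('scene');H=hsv(s);h,S,V=H[...,0],H[...,1],H[...,2]
tab=((h<=16)&(h>=6)&(S>175)&(V>90)).astype(np.uint8);tab[:190]=0;tab[300:]=0
n,L,st,C=cv2.connectedComponentsWithStats(tab)
for i in range(1,n):
    if st[i,4]>15: print(st[i],np.round(onplane(s,C[i],0.042),4))
E
```

```text
tab [0.4994 0.1642] px [248.4 256.3] ctr [0.4765 0.1689] LxW [0.12  0.052] yaw deg -9.2 slide mm 45.3 lat -1.0 brass end 97.3
tab [0.5171 0.0914] px [276.6 249.7] ctr [0.4942 0.0886] LxW [0.12  0.052] yaw deg 8.7 slide mm 45.1 lat -0.7 brass end 97.3
tab [0.4819 0.0064] px [309.4 263.6] ctr [0.4834 0.0055] LxW [0.119 0.05 ] yaw deg 0.5 slide mm 20.5 lat 0.9 brass end 73.4
tab [ 0.4903 -0.0884] px [346.1 260.6] ctr [ 0.467  -0.0914] LxW [0.119 0.052] yaw deg 4.5 slide mm 45.5 lat 1.2 brass end 97.3
t 19.45 at [ 0.4539 -0.1665  0.1028] yaw -5.78 tilt -1.0 w 0.052 F [0.5 0.5 0.2]
 turn share -0.0002 (rows>=1)  then shift shares [ 0.2991 -0.0493 -0.0148] rows>=2
[266 204   9  18 111] [[ 0.4603 -0.1729  0.042 ]]
[286 220   9  20 135] [[ 0.4977 -0.0865  0.042 ]]
[324 230   8  20 137] [[0.4912 0.01   0.042 ]]
[351 249   8  21 128] [[0.5261 0.0944 0.042 ]]
[385 255  10  21 153] [[0.5095 0.1686 0.042 ]]
```

Gate 4 is free at 45 mm. Next is gate 5.

>>> drive_tool:
  commands:
    - [[0,-0.049,-0.015,0],[0.1,0,0,0],[0.1,0,0,0],[0.1,0,0,0],[0,0,0,0],[0,0,0,0]]

```text
time: 20.1
tool_pos: [0.4492, -0.1783, 0.0281]
ee_rot: [2.693, 1.57, 2.594]
wrist_force: [-0.5, -0.0, 0.9]
width: 0.052
```

>>> drive_tool:
  commands:
    - [[0,0,0,0],[0,0,0,0],[0,0,0,0],[0,0,0,0],[0,0,0,0],[0,0,0,0]]
  grip: 0

```text
time: 20.7
tool_pos: [0.4495, -0.179, 0.0285]
ee_rot: [-0.933, 1.569, -1.032]
wrist_force: [-1.0, -1.4, 2.6]
width: 0.0158
```

>>> drive_tool:
  commands:
    - [[0,0,0.016,0],[0,0,0.016,0],[0,0,0,0]]

```text
time: 21.0
tool_pos: [0.4583, -0.1799, 0.0285]
ee_rot: [-0.495, 1.569, -0.595]
wrist_force: [0.9, -3.0, 2.5]
width: 0.0158
```

>>> drive_tool:
  commands:
    - [[0,0,0.016,0],[0,0,0.016,0],[0,0,0,0]]

```text
time: 21.3
tool_pos: [0.4663, -0.1806, 0.0284]
ee_rot: [-0.492, 1.569, -0.591]
wrist_force: [0.2, -3.7, 3.8]
width: 0.016
```

>>> drive_tool:
  commands:
    - [[0,0,0.016,0],[0,0,0,0]]

```text
time: 21.5
tool_pos: [0.47, -0.181, 0.0284]
ee_rot: [-0.54, 1.569, -0.639]
wrist_force: [1.0, -3.5, 4.1]
width: 0.016
```

>>> drive_tool:
  commands:
    - [[0,0,0.016,0],[0,0,0,0]]

```text
time: 21.7
tool_pos: [0.4732, -0.1813, 0.0284]
ee_rot: [-1.555, 1.57, -1.655]
wrist_force: [-2.1, -4.4, 5.5]
width: 0.0161
```

>>> drive_tool:
  commands:
    - [[0,0,0.016,0],[0,0,0,0]]

```text
time: 21.9
tool_pos: [0.4744, -0.1811, 0.0284]
ee_rot: [-3.135, 1.564, 3.049]
wrist_force: [-9.1, -2.8, 12.4]
width: 0.0157
```

>>> drive_tool:
  commands:
    - [[0,0,0.016,0],[0,0,0.016,0],[0,0,0,0]]

```text
time: 22.2
tool_pos: [0.4822, -0.1809, 0.0284]
ee_rot: [2.905, 1.563, 2.806]
wrist_force: [-9.9, 0.6, 12.2]
width: 0.0156
```

>>> drive_tool:
  commands:
    - [[0,0,0.012,0],[0,0,0.008,0],[0,0,0,0]]

```text
time: 22.5
tool_pos: [0.4867, -0.1812, 0.0284]
ee_rot: [2.886, 1.563, 2.786]
wrist_force: [-10.7, 0.4, 13.3]
width: 0.0159
```

>>> drive_tool:
  commands:
    - [[0,0,0,0],[0,0,0,0],[0,0,0,0],[0,0,0,0],[-0.1,0,0,0],[-0.1,0,0,0],[-0.1,0,0,0],[-0.1,-0.05,-0.1,0],[-0.1,-0.05,-0.1,0],[0,-0.1,-0.1,0],[0,-0.1,-0.1,0],[0,0,0,0]]
  grip: 0.55

```text
time: 23.7
tool_pos: [0.381, -0.249, 0.1531]
ee_rot: [-1.921, 1.57, -2.025]
wrist_force: [-0.4, -0.0, 0.6]
width: 0.0517
```

```bash
python3 - <<'E'
from h import *
gates(snap('top','t7.png'))
plan(0.482,-0.181,0.12,-5.7)
s=snap('scene');cv2.imwrite('pics/s7.png',cv2.resize(s['pixels'][190:300,230:430,::-1],None,fx=4,fy=4))
E
```

```text
tab [0.4995 0.1644] px [248.3 256.2] ctr [0.4765 0.1688] LxW [0.12  0.052] yaw deg -9.2 slide mm 45.4 lat -0.6 brass end 97.4
tab [0.5173 0.0915] px [276.6 249.6] ctr [0.4942 0.0886] LxW [0.12  0.052] yaw deg 8.7 slide mm 45.3 lat -0.6 brass end 97.3
tab [0.4821 0.0058] px [309.6 263.5] ctr [0.4834 0.0055] LxW [0.119 0.05 ] yaw deg 0.5 slide mm 20.7 lat 0.3 brass end 73.4
tab [ 0.49   -0.0897] px [346.6 260.7] ctr [ 0.4667 -0.0916] LxW [0.119 0.052] yaw deg 4.9 slide mm 45.4 lat -0.1 brass end 97.5
tab [ 0.4864 -0.1805] px [381.5 262.4] ctr [ 0.48 -0.18] LxW [0.119 0.052] yaw deg -6.5 slide mm 28.3 lat 0.2 brass end 80.6
t 23.75 at [ 0.3823 -0.2479  0.1529] yaw -5.88 tilt -1.0 w 0.0518 F [-0.1  0.2  0. ]
 turn share -0.0005 (rows>=1)  then shift shares [0.1318 0.3058 0.3705] rows>=3
```

View pics/t7.png

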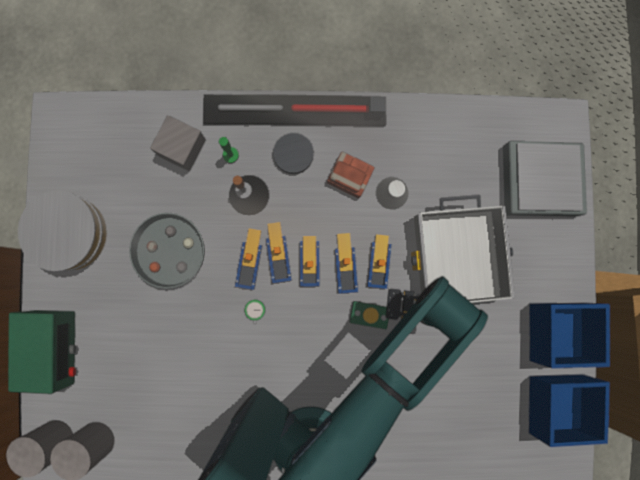

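View pics/s7.png

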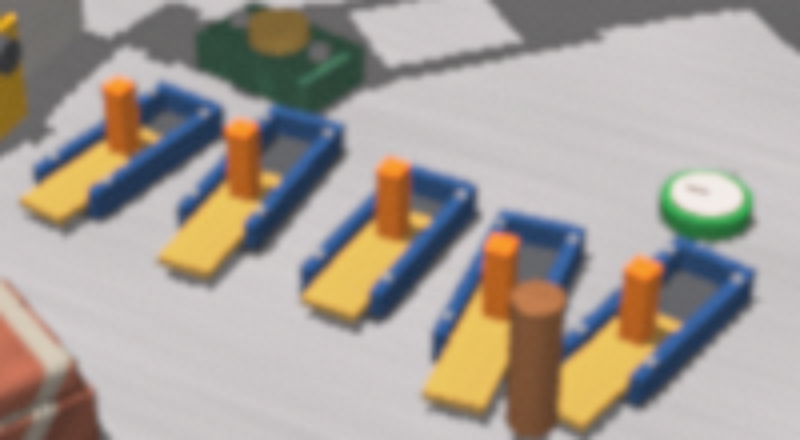

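All five are out together: 45, 45, 20, 45 and 28 mm, so gates 3 and 5 bind. Next I'll measure the bin.

```bash
python3 - <<'E'
from h import *
s=snap('top')
q=onplane(s,[(418,213),(504,205),(511,298),(427,307)],.102);print(q.round(3),q.mean(0))
for i in range(4): print(np.linalg.norm(q[i]-q[(i+1)%4]).round(3))
P=cloud(s);Q=P[195:315,405:520];H=hsv(s)[195:315,405:520]
k=(abs(Q[...,2]-.018)<.02)&(H[...,1]<25)&(H[...,2]>140)
k=cv2.morphologyEx(k.astype(np.uint8),cv2.MORPH_OPEN,np.ones((5,5)))>0
pts=Q[k][:,:2].astype(np.float32);print(cv2.minAreaRect(pts),np.median(Q[k][:,2]))
cv2.imwrite('pics/bin.png',cv2.resize(s['pixels'][185:325,395:530,::-1],None,fx=4,fy=4))
E
```

```text
[[ 0.612 -0.269  0.102]
 [ 0.635 -0.497  0.102]
 [ 0.395 -0.512  0.102]
 [ 0.373 -0.291  0.102]] [ 0.50356463 -0.39215408  0.102     ]
0.229
0.241
0.221
0.24
((0.4997185468673706, -0.39598873257637024), (0.22168369591236115, 0.17805272340774536), 5.3206377029418945) 0.015005921132572597
```

View pics/bin.png

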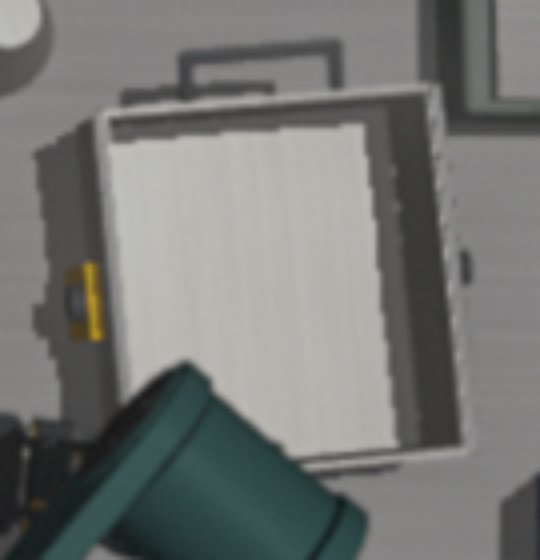

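>>> drive_tool:
  commands:
    - [[0,0.07,0.1,0],[0,0.07,0.1,0],[0,0.07,0.1,0],[0,0.096,0.085,0],[0.1,0,0,0],[0.1,0,0,0],[0,0,0,0],[0,0,0,0]]

```text
time: 24.65
tool_pos: [0.4867, -0.1796, 0.1025]
ee_rot: [2.551, 1.569, 2.453]
wrist_force: [0.2, -0.4, -0.1]
width: 0.0516
```

```bash
python3 - <<'E'
from h import *
plan(0.486,-0.1807,0.027,-6.2)
E
```

```text
t 24.65 at [ 0.4867 -0.1796  0.1025] yaw -5.61 tilt -1.0 w 0.0516 F [ 0.2 -0.4 -0.1]
 turn share 0.0016 (rows>=1)  then shift shares [ 0.3021 -0.0048 -0.0023] rows>=2
```

>>> drive_tool:
  commands:
    - [[0.1,-0.005,-0.002,0.0015],[0.1,0,0,0],[0.1,0,0,0],[0,0,0,0],[0,0,0,0]]

```text
time: 25.15
tool_pos: [0.4867, -0.1821, 0.0294]
ee_rot: [-0.246, 1.569, -0.355]
wrist_force: [-0.1, -0.6, 1.2]
width: 0.0519
```

>>> drive_tool:
  commands:
    - [[0,0,0,0],[0,0,0,0],[0,0,0,0],[0,0,0,0],[0,0,0,0],[0,0,0,0],[-0.04,0,0,0],[-0.06,0,0,0],[-0.08,0,0,0],[-0.1,0,0,0],[-0.1,0,0,0],[-0.1,0,0,0],[-0.1,0,0,0],[-0.06,0,0,0],[0,0,0,0],[0,0,0,0]]
  grip: 0

```text
time: 26.75
tool_pos: [0.4852, -0.1816, 0.1865]
ee_rot: [2.829, 1.568, 2.72]
wrist_force: [-0.2, 0.2, -6.7]
width: 0.0156
```

```bash
python3 - <<'E'
from h import *
snap('scene','s8.png')
a=np.radians(5.3);d=np.array([np.cos(a),np.sin(a)]);l=np.array([-d[1],d[0]])
c=np.array([.503,-.392])
print(c-.048*l,c+.048*l)
t=c-.048*l
plan(t[0],t[1],0.19,5.3)
E
```

```text
[ 0.50743379 -0.43979479] [ 0.49856621 -0.34420521]
t 26.8 at [ 0.4848 -0.1814  0.1858] yaw -6.24 tilt -1.0 w 0.0161 F [ 0.4 -0.8 -7.7]
 turn share -0.0321 (rows>=2)  then shift shares [-0.0168 -1.0375 -0.0054] rows>=6
```

View pics/s8.png

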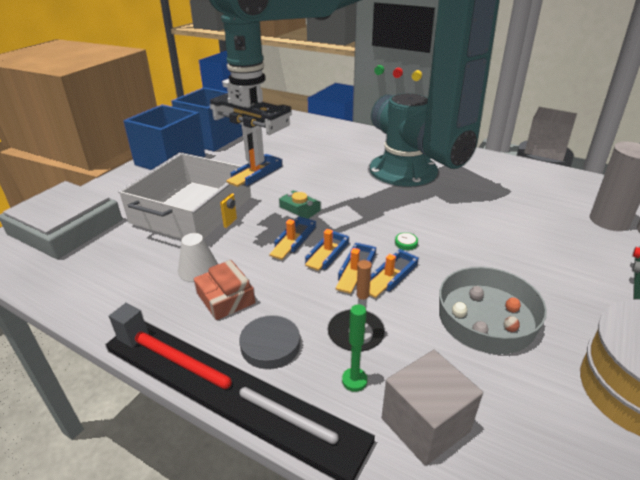

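Gate 5 hangs level in the gripper at about (256,170). I'll carry it over the bin.

>>> drive_tool:
  commands:
    - [[-0.008,0,0,-0.016],[-0.008,0,0,-0.016],[0,-0.08,0,0],[0,-0.115,0,0],[0,-0.13,0,0],[0,-0.13,0,0],[0,-0.13,0,0],[0,-0.13,0,0],[0,-0.13,0,0],[0,-0.11,0,0],[0,-0.08,0,0],[0,0,0,0],[0,0,0,0]]

```text
time: 28.1
tool_pos: [0.5089, -0.4389, 0.1889]
ee_rot: [2.143, 1.565, 2.235]
wrist_force: [0.6, 0.6, -6.8]
width: 0.016
```

```bash
python3 - <<'E'
from h import *
plan(0.507,-0.440,0.045,5.3)
snap('top','t9.png')
E
```

```text
t 28.1 at [ 0.5089 -0.4389  0.1889] yaw 5.25 tilt -1.0 w 0.016 F [ 0.6  0.6 -6.8]
 turn share -0.0001 (rows>=1)  then shift shares [ 0.5756 -0.0036 -0.0079] rows>=4
```

View pics/t9.png

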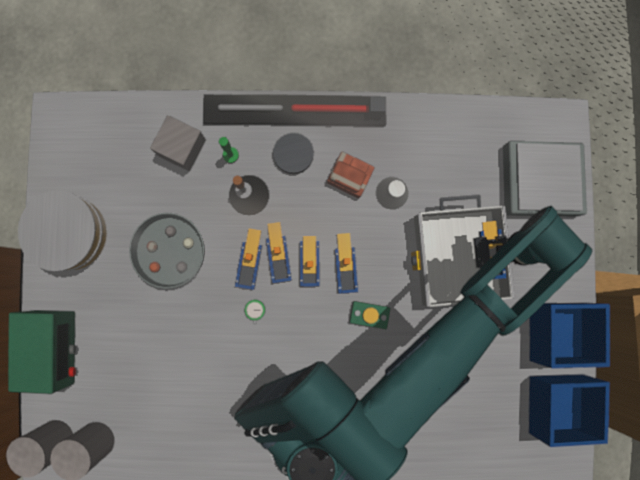

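>>> drive_tool:
  commands:
    - [[0.08,0,-0.004,0],[0.1,0,-0.004,0],[0.1,0,0,0],[0.1,0,0,0],[0.1,0,0,0],[0.05,0,0,0],[0.03,0,0,0],[0,0,0,0]]

```text
time: 28.95
tool_pos: [0.5075, -0.4388, 0.0512]
ee_rot: [2.168, 1.569, 2.261]
wrist_force: [-0.1, 0.3, -6.3]
width: 0.016
```

>>> drive_tool:
  commands:
    - [[0.008,0,0,0],[0.008,0,0,0],[0,0,0,0]]

```text
time: 29.25
tool_pos: [0.508, -0.4401, 0.0489]
ee_rot: [-0.814, 1.569, -0.721]
wrist_force: [0.7, -0.6, -6.6]
width: 0.0159
```

>>> drive_tool:
  commands:
    - [[0.008,0,0,0],[0.006,0,0,0],[0,0,0,0]]

```text
time: 29.55
tool_pos: [0.5078, -0.4397, 0.0446]
ee_rot: [-0.462, 1.57, -0.37]
wrist_force: [-0.2, 0.0, -5.7]
width: 0.0154
```

>>> drive_tool:
  commands:
    - [[0,0,0,0],[0,0,0,0],[0,0,0,0],[0,0,0,0],[-0.1,0,0,0],[-0.1,0,0,0],[-0.1,0,0,0],[-0.1,0,0,0],[-0.1,0,0,0],[-0.1,0,0,0],[0,0,0,0.01],[0,0,0,0]]
  grip: 0.55

```text
time: 30.75
tool_pos: [0.5082, -0.4401, 0.1964]
ee_rot: [-0.799, 1.567, -0.77]
wrist_force: [0.9, -0.2, 0.0]
width: 0.0519
```

```bash
python3 - <<'E'
from h import *
plan(0.482,0.0058,0.19,0.5)
E
```

```text
t 30.75 at [ 0.5082 -0.4401  0.1964] yaw 1.69 tilt -1.0 w 0.0519 F [ 0.9 -0.2  0. ]
 turn share 0.0033 (rows>=1)  then shift shares [ 0.0255  1.7845 -0.0891] rows>=10
```

>>> drive_tool:
  commands:
    - [[0,0.1,-0.007,0.0033],[0,0.15,-0.007,0],[0,0.15,-0.007,0],[0,0.15,-0.007,0],[0,0.15,-0.007,0],[0,0.15,-0.007,0],[0,0.15,-0.007,0],[0,0.15,-0.007,0],[0,0.15,-0.007,0],[0,0.15,-0.007,0],[0,0.15,-0.007,0],[0.1,0.12,-0.007,0],[0.1,0.06,-0.007,0],[0.1,0,0,0],[0,0,0,0],[0,0,0,0]]

```text
time: 32.35
tool_pos: [0.4801, 0.0051, 0.1191]
ee_rot: [3.045, 1.569, 3.054]
wrist_force: [0.3, 0.1, -0.2]
width: 0.0514
```

```bash
python3 - <<'E'
from h import *
gates(snap('top','t10.png'))
s=snap('scene','s10.png')
plan(0.482,0.0058,0.027,0.5)
E
```

```text
tab [0.4994 0.1643] px [248.3 256.3] ctr [0.4766 0.1688] LxW [0.12  0.053] yaw deg -8.9 slide mm 45.2 lat -0.9 brass end 97.3
t 32.45 at [0.4815 0.0046 0.1209] yaw 0.48 tilt -1.0 w 0.052 F [-0.6 -0.4  0. ]
 turn share -0.0001 (rows>=1)  then shift shares [0.3758 0.0048 0.0022] rows>=3
```

View pics/s10.png

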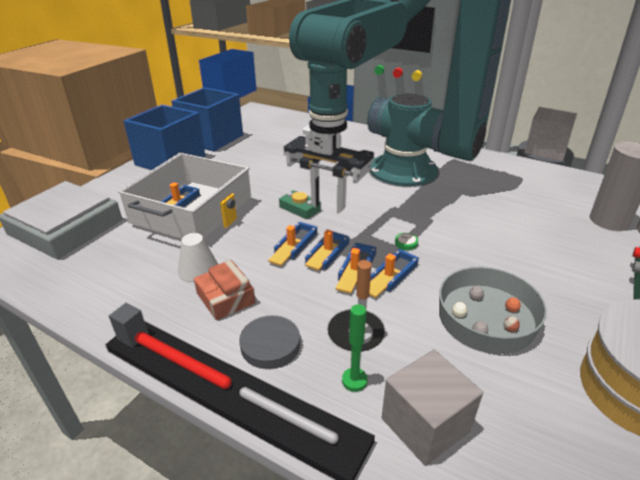

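View pics/t10.png

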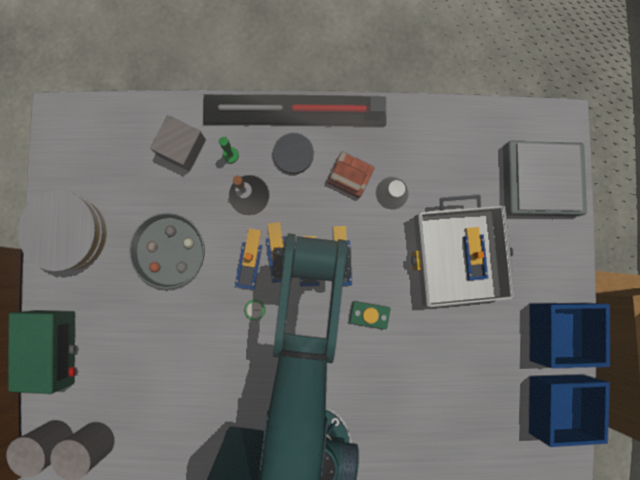

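Gate 5 lies flat in the bin, tab at (475,254). Gate 4 may have shifted slightly, so I'm checking gate 3's tab with the scene camera.

```bash
python3 - <<'E'
from h import *
s=snap('scene');H=hsv(s);h,S,V=H[...,0],H[...,1],H[...,2]
tab=((h<=16)&(h>=6)&(S>175)&(V>90)).astype(np.uint8);tab[:190]=0;tab[300:]=0
n,L,st,C=cv2.connectedComponentsWithStats(tab)
for i in range(1,n):
    if st[i,4]>15: print(st[i],C[i].round(1),np.round(onplane(s,C[i],0.042),4))
cv2.imwrite('pics/s11.png',cv2.resize(s['pixels'][190:300,230:430,::-1],None,fx=4,fy=4))
E
```

```text
[172 190   8  11  70] [175.5 194.8] [[ 0.5076 -0.443   0.042 ]]
[287 226   9  20 131] [290.8 236.2] [[ 0.5192 -0.0715  0.042 ]]
[324 231   9  19 137] [327.8 240.5] [[0.4926 0.0107 0.042 ]]
[351 248   8  22 138] [354.5 259.1] [[0.5247 0.094  0.042 ]]
[385 254  10  22 162] [389.4 265.3] [[0.508  0.1676 0.042 ]]
```

View pics/s11.png

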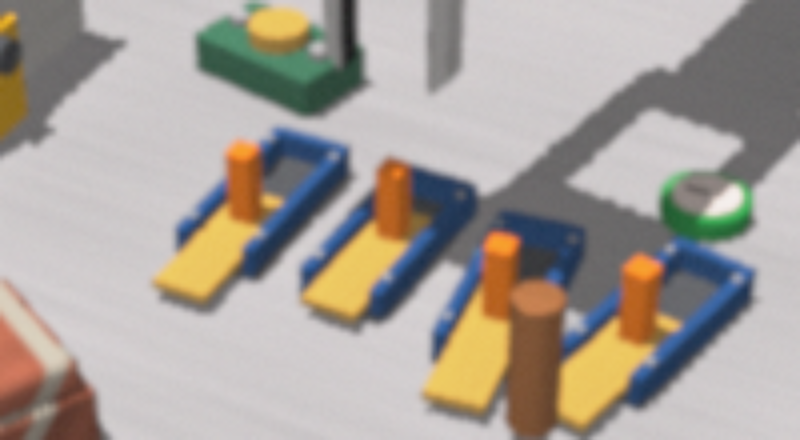

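Gate 4 was knocked about 2 cm, with its blade still out, and gate 3 hasn't moved. I'll grasp gate 3.

>>> drive_tool:
  commands:
    - [[0.094,0.004,0.002,0],[0.094,0,0,0],[0.094,0,0,0],[0.092,0,0,0],[0,0,0,0],[0,0,0,0]]

```text
time: 33.1
tool_pos: [0.4818, 0.0057, 0.0271]
ee_rot: [-0.061, 1.569, -0.053]
wrist_force: [0.2, -0.8, 0.0]
width: 0.0515
```

>>> drive_tool:
  commands:
    - [[0,0,0,0],[0,0,0,0],[0,0,0,0],[0,0,0,0],[0,0,0,0],[0,0,0,0],[-0.04,0,0,0],[-0.06,0,0,0],[-0.08,0,0,0],[-0.1,0,0,0],[-0.1,0,0,0],[-0.1,0,0,0],[-0.1,0,0,0],[-0.06,0,0,0],[0,0,0,0],[0,0,0,0]]
  grip: 0

```text
time: 34.7
tool_pos: [0.4803, 0.0062, 0.1846]
ee_rot: [2.975, 1.568, 2.983]
wrist_force: [-0.4, 0.2, -7.4]
width: 0.0156
```

```bash
python3 - <<'E'
from h import *
plan(0.4986,-0.344,0.19,5.3)
E
```

```text
t 34.7 at [0.4803 0.0062 0.1846] yaw 0.5 tilt -1.0 w 0.0156 F [-0.4  0.2 -7.4]
 turn share -0.0133 (rows>=1)  then shift shares [-0.0217 -1.4016 -0.0564] rows>=8
```

>>> drive_tool:
  commands:
    - [[-0.02,0,0,-0.0133],[0,-0.07,-0.005,0],[0,-0.11,-0.005,0],[0,-0.13,-0.005,0],[0,-0.13,-0.005,0],[0,-0.13,-0.005,0],[0,-0.13,-0.005,0],[0,-0.13,-0.005,0],[0,-0.13,-0.005,0],[0,-0.13,-0.005,0],[0,-0.13,-0.005,0],[0,-0.11,-0.005,0],[0,-0.07,0,0],[0,0,0,0],[0,0,0,0]]

```text
time: 36.2
tool_pos: [0.4992, -0.3427, 0.1892]
ee_rot: [2.046, 1.567, 2.138]
wrist_force: [-0.3, -0.0, -7.6]
width: 0.0159
```

```bash
python3 - <<'E'
from h import *
plan(0.4986,-0.344,0.046,5.3)
snap('scene','s12.png')
E
```

```text
t 36.2 at [ 0.4992 -0.3427  0.1892] yaw 5.29 tilt -1.0 w 0.0159 F [-0.3 -0.  -7.6]
 turn share -0.0 (rows>=1)  then shift shares [ 0.573  -0.0051 -0.0029] rows>=4
```

View pics/s12.png

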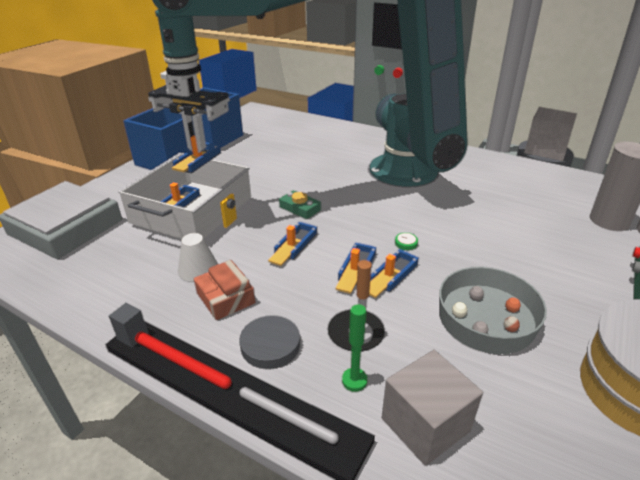

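>>> drive_tool:
  commands:
    - [[0.08,-0.003,-0.002,0],[0.1,0,0,0],[0.1,0,0,0],[0.1,0,0,0],[0.1,0,0,0],[0.05,0,0,0],[0.03,0,0,0],[0.008,0,0,0],[0.008,0,0,0],[0.006,0,0,0],[0,0,0,0]]

```text
time: 37.35
tool_pos: [0.4996, -0.3449, 0.0464]
ee_rot: [-0.719, 1.569, -0.627]
wrist_force: [-0.3, 0.9, -6.4]
width: 0.0155
```

>>> drive_tool:
  commands:
    - [[0,0,0,0],[0,0,0,0],[0,0,0,0],[0,0,0,0],[-0.1,0,0,0],[-0.1,0,0,0],[-0.1,0,0,0],[-0.1,0,0,0],[-0.1,0,0,0],[-0.1,0,0,0],[0,0.1,0,0],[0,0.15,0,0],[0,0.15,0,0],[0,0.1,-0.1,0],[0,0,-0.1,0],[0,0,-0.1,0],[0,0,0,0]]
  grip: 0.55

```text
time: 39.05
tool_pos: [0.4114, -0.2269, 0.1965]
ee_rot: [-0.991, 1.569, -0.9]
wrist_force: [-0.5, -0.3, 0.8]
width: 0.0515
```

```bash
python3 - <<'E'
from h import *
s=snap('top','t13.png')
gates(s)
gates(s,roi=(215,300,425,505))
plan(0.51,-0.075,0.1,5)
E
```

```text
tab [0.4994 0.1642] px [248.4 256.3] ctr [0.4765 0.1689] LxW [0.12  0.052] yaw deg -9.2 slide mm 45.3 lat -1.0 brass end 97.1
tab [0.5171 0.0916] px [276.5 249.7] ctr [0.4942 0.0885] LxW [0.12  0.052] yaw deg 8.8 slide mm 45.1 lat -0.4 brass end 97.3
tab [ 0.5083 -0.0772] px [341.8 253.6] ctr [ 0.4859 -0.0777] LxW [0.119 0.052] yaw deg 3.0 slide mm 44.4 lat -0.7 brass end 98.0
tab [ 0.5003 -0.3466] px [444.4 257.3] ctr [ 0.5077 -0.3463] LxW [0.111 0.054] yaw deg 5.1 slide mm 14.7 lat 0.4 brass end 67.8
tab [ 0.5083 -0.4413] px [479.6 254.5] ctr [ 0.5029 -0.4428] LxW [0.119 0.055] yaw deg 5.2 slide mm 27.5 lat 1.0 brass end 80.5
t 39.1 at [ 0.4127 -0.227   0.1963] yaw 5.22 tilt -1.0 w 0.0516 F [0.7 0.  1.6]
 turn share 0.0006 (rows>=1)  then shift shares [0.3853 0.5718 0.4407] rows>=5
```

View pics/t13.png

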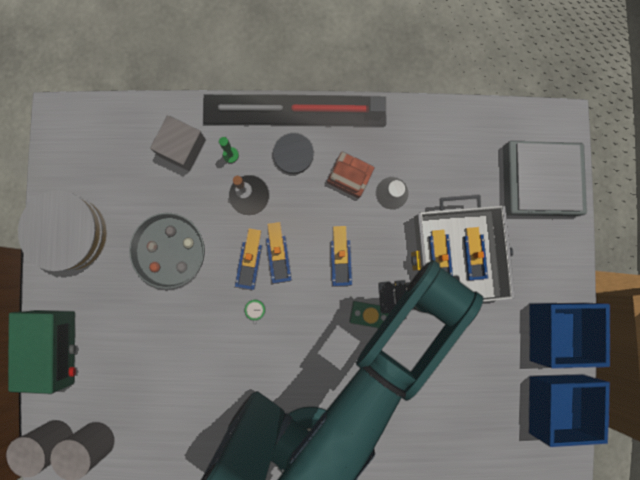

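Both binders lie flat in the bin. Now I'll push gate 4 home: tab (0.508, -0.077), yaw 3°.

>>> drive_tool:
  commands:
    - [[0,0.1,0.08,0.006],[0,0.1,0.08,0],[0,0.12,0.08,0],[0.1,0.12,0.08,0],[0.1,0.1,0.09,0],[0.1,0.015,0.01,0],[0.08,0,0,0],[0,0,0,0],[0,0,0,0]]

```text
time: 40.0
tool_pos: [0.5099, -0.0819, 0.1006]
ee_rot: [1.835, 1.57, 1.89]
wrist_force: [0.0, 0.4, 0.9]
width: 0.0518
```

```bash
python3 - <<'E'
from h import *
plan(0.508,-0.0772,0.028,3.2)
E
```

```text
t 40.0 at [ 0.5099 -0.0819  0.1006] yaw 3.13 tilt -1.0 w 0.0518 F [0.  0.4 0.9]
 turn share -0.0002 (rows>=1)  then shift shares [ 0.2903  0.019  -0.0066] rows>=2
```

>>> drive_tool:
  commands:
    - [[0,0.019,-0.006,0],[0.096,0,0,0],[0.096,0,0,0],[0.097,0,0,0],[0,0,0,0],[0,0,0,0]]

```text
time: 40.6
tool_pos: [0.5082, -0.0775, 0.0296]
ee_rot: [-0.187, 1.569, -0.133]
wrist_force: [0.4, -0.1, 0.0]
width: 0.0516
```

>>> drive_tool:
  commands:
    - [[0,0,0,0],[0,0,0,0],[0,0,0,0],[0,0,0,0],[0,0,0,0],[0,0,0,0]]
  grip: 0

```text
time: 41.2
tool_pos: [0.5077, -0.0773, 0.0285]
ee_rot: [-0.159, 1.57, -0.105]
wrist_force: [-0.0, -0.8, 1.3]
width: 0.0156
```

>>> drive_tool:
  commands:
    - [[0,0,-0.02,0],[0,0,-0.02,0],[0,0,-0.02,0],[0,0,-0.02,0],[0,0,-0.02,0],[0,0,-0.02,0],[0,0,-0.02,0],[0,0,-0.02,0],[0,0,0,0]]

```text
time: 42.1
tool_pos: [0.4668, -0.0794, 0.0285]
ee_rot: [2.729, 1.57, 2.783]
wrist_force: [-1.9, 1.1, 4.9]
width: 0.0162
```

>>> drive_tool:
  commands:
    - [[0,0,-0.01,0],[0,0,-0.01,0],[0,0,0,0]]

```text
time: 42.4
tool_pos: [0.4627, -0.0797, 0.0285]
ee_rot: [0.328, 1.57, 0.383]
wrist_force: [1.4, 1.4, 5.2]
width: 0.0161
```

>>> drive_tool:
  commands:
    - [[0,0,-0.01,0],[0,0,-0.01,0],[0,0,0,0]]

```text
time: 42.7
tool_pos: [0.4582, -0.0804, 0.0285]
ee_rot: [-0.44, 1.569, -0.386]
wrist_force: [4.5, 0.1, 2.4]
width: 0.0158
```

>>> drive_tool:
  commands:
    - [[0,0,-0.008,0],[0,0,0,0]]

```text
time: 42.9
tool_pos: [0.4562, -0.0805, 0.0285]
ee_rot: [-0.519, 1.569, -0.465]
wrist_force: [4.9, -0.5, 3.9]
width: 0.0159
```

>>> drive_tool:
  commands:
    - [[0,0,0,0],[0,0,0,0],[0,0,0,0],[0,0,0,0],[-0.1,0,0,0],[-0.1,0,0,0],[-0.1,0,0,0],[0,0,0,-0.0155],[0,0.12,0.02,0],[0,0.14,0.02,0],[0,0.14,0.02,0],[0,0.14,0.03,0],[0,0.1,0.03,0],[0,0,0,0]]
  grip: 0.55

```text
time: 44.3
tool_pos: [0.4605, 0.085, 0.1029]
ee_rot: [2.368, 1.569, 2.524]
wrist_force: [-0.9, -0.3, -0.8]
width: 0.0521
```

```bash
python3 - <<'E'
from h import *
gates(snap('top','t14.png'))
plan(0.517,0.0916,0.028,8.8)
s=snap('scene');cv2.imwrite('pics/s14.png',cv2.resize(s['pixels'][190:300,230:430,::-1],None,fx=4,fy=4))
E
```

```text
tab [ 0.4578 -0.0794] px [342.6 273.2] ctr [ 0.48   -0.0787] LxW [0.119 0.052] yaw deg 3.0 slide mm -0.3 lat 0.4 brass end 53.0
t 44.35 at [0.4605 0.0834 0.1028] yaw 8.88 tilt -1.0 w 0.0515 F [0.4 0.5 0.2]
 turn share 0.0002 (rows>=1)  then shift shares [ 0.2993 -0.0023  0.2284] rows>=3
```

View pics/s14.png

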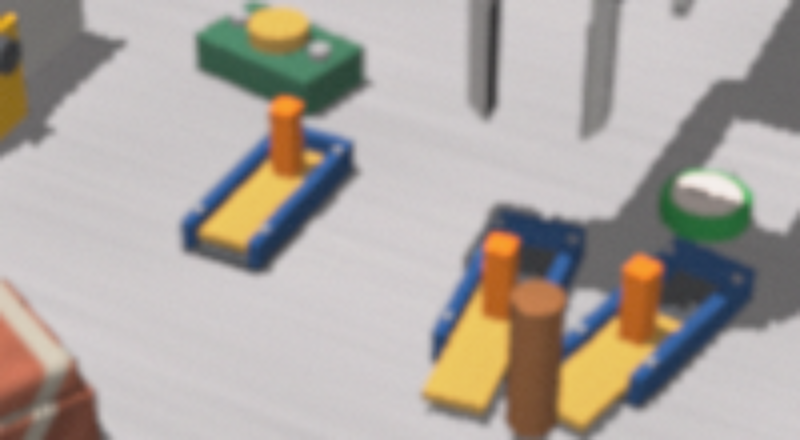

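Gate 4 reads home, -0.3 mm. Gate 2 is unchanged, so it's next.

>>> drive_tool:
  commands:
    - [[0,-0.002,0.114,0],[0,0,0.114,0],[0.1,0,0,0],[0.1,0,0,0],[0.099,0,0,0],[0,0,0,0],[0,0,0,0]]

```text
time: 45.1
tool_pos: [0.5172, 0.0896, 0.0285]
ee_rot: [-2.983, 1.57, -2.833]
wrist_force: [0.9, -0.6, 1.2]
width: 0.0515
```

>>> drive_tool:
  commands:
    - [[0,0,0,0],[0,0,0,0],[0,0,0,0],[0,0,0,0],[0,0,0,0],[0,0,0,0]]
  grip: 0

```text
time: 45.7
tool_pos: [0.5176, 0.0912, 0.029]
ee_rot: [0.837, 1.57, 0.989]
wrist_force: [-0.3, 1.1, 1.0]
width: 0.0159
```

>>> drive_tool:
  commands:
    - [[0,0,-0.02,0],[0,0,-0.02,0],[0,0,-0.02,0],[0,0,-0.02,0],[0,0,-0.02,0],[0,0,-0.02,0],[0,0,-0.02,0],[0,0,-0.02,0],[0,0,-0.014,0],[0,0,0,0]]

```text
time: 46.7
tool_pos: [0.4738, 0.0845, 0.029]
ee_rot: [1.551, 1.57, 1.703]
wrist_force: [-1.4, 5.0, 6.3]
width: 0.0155
```

>>> drive_tool:
  commands:
    - [[0,0,-0.01,0],[0,0,0,0]]

```text
time: 46.9
tool_pos: [0.4724, 0.0837, 0.0289]
ee_rot: [-0.069, 1.569, 0.083]
wrist_force: [1.5, 4.4, 4.6]
width: 0.0158
```

>>> drive_tool:
  commands:
    - [[0,0,-0.008,0],[0,0,0,0]]

```text
time: 47.1
tool_pos: [0.4709, 0.0829, 0.0289]
ee_rot: [-0.502, 1.568, -0.35]
wrist_force: [3.5, 2.0, 3.2]
width: 0.0158
```

>>> drive_tool:
  commands:
    - [[0,0,-0.008,0],[0,0,0,0]]

```text
time: 47.3
tool_pos: [0.469, 0.0823, 0.0289]
ee_rot: [-0.663, 1.568, -0.511]
wrist_force: [5.7, 0.5, 3.6]
width: 0.0159
```

>>> drive_tool:
  commands:
    - [[0,0,0,0],[0,0,0,0],[0,0,0,0],[0,0,0,0],[-0.1,0,0,0],[-0.1,0,0,0],[-0.1,0,0,0],[-0.1,0,0,0],[0,0,0,0.017],[0,0,0,0.017],[0,0,0,0.016],[0,0.1,-0.1,0],[0,0.1,-0.1,0],[0,0,0,0]]
  grip: 0.55

```text
time: 48.7
tool_pos: [0.4244, 0.1426, 0.128]
ee_rot: [2.934, 1.568, 2.776]
wrist_force: [0.2, -0.3, 0.2]
width: 0.0518
```

```bash
python3 - <<'E'
from h import *
gates(snap('top','t15.png'))
plan(0.499,0.1643,0.1,-9.2)
s=snap('scene');cv2.imwrite('pics/s15.png',cv2.resize(s['pixels'][190:300,230:430,::-1],None,fx=4,fy=4))
E
```

```text
tab [0.4988 0.1646] px [248.2 256.5] ctr [0.5019 0.1647] LxW [0.068 0.052] yaw deg -10.1 slide mm 19.1 lat -0.6 brass end 71.5
tab [0.4685 0.0828] px [279.7 268.5] ctr [0.4912 0.0866] LxW [0.118 0.052] yaw deg 8.7 slide mm -1.0 lat -0.3 brass end 52.0
tab [ 0.4582 -0.0792] px [342.5 273. ] ctr [ 0.48   -0.0787] LxW [0.119 0.052] yaw deg 3.0 slide mm 0.2 lat 0.6 brass end 53.0
t 48.75 at [0.4256 0.1413 0.1282] yaw -9.12 tilt -1.0 w 0.0517 F [0.2 0.2 0.4]
 turn share 0.0002 (rows>=1)  then shift shares [0.1127 0.1376 0.2752] rows>=2
```

View pics/s15.png

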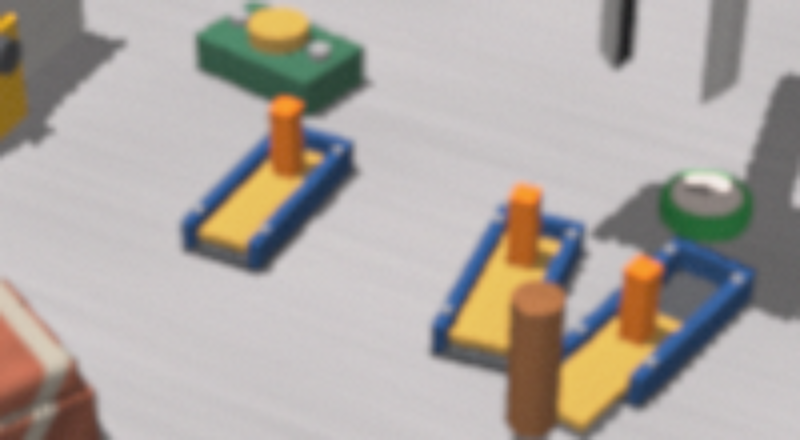

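Gates 2 and 4 are home. Now gate 1.

>>> drive_tool:
  commands:
    - [[0,0.069,0.1376,0],[0,0.069,0.1376,0],[0.1,0,0,0],[0.1,0,0,0],[0.1,0,0,0],[0.1,0,0,0],[0,0,0,0],[0,0,0,0]]

```text
time: 49.6
tool_pos: [0.5004, 0.1626, 0.0284]
ee_rot: [-2.518, 1.57, -2.681]
wrist_force: [-0.8, -0.2, -0.5]
width: 0.0514
```

>>> drive_tool:
  commands:
    - [[0,0,0,0],[0,0,0,0],[0,0,0,0],[0,0,0,0],[0,0,0,0],[0,0,0,0]]
  grip: 0

```text
time: 50.2
tool_pos: [0.5007, 0.1645, 0.0291]
ee_rot: [1.065, 1.568, 0.902]
wrist_force: [0.3, 3.2, 1.8]
width: 0.0162
```

>>> drive_tool:
  commands:
    - [[0,0,-0.02,0],[0,0,-0.02,0],[0,0,-0.02,0],[0,0,-0.02,0],[0,0,-0.02,0],[0,0,-0.02,0],[0,0,-0.02,0],[0,0,-0.02,0],[0,0,-0.014,0],[0,0,0,0]]

```text
time: 51.2
tool_pos: [0.4568, 0.1715, 0.0291]
ee_rot: [1.34, 1.569, 1.179]
wrist_force: [0.8, 5.2, 3.1]
width: 0.0156
```

>>> drive_tool:
  commands:
    - [[0,0,-0.012,0],[0,0,0,0]]

```text
time: 51.4
tool_pos: [0.4548, 0.171, 0.0291]
ee_rot: [0.117, 1.569, -0.045]
wrist_force: [2.6, 2.5, 3.4]
width: 0.0158
```

>>> drive_tool:
  commands:
    - [[0,0,-0.008,0],[0,0,0,0]]

```text
time: 51.6
tool_pos: [0.4533, 0.1707, 0.0291]
ee_rot: [-0.211, 1.568, -0.373]
wrist_force: [5.0, 0.9, 2.8]
width: 0.016
```

>>> drive_tool:
  commands:
    - [[0,0,-0.004,0],[0,0,0,0],[0,0,0,0]]

```text
time: 51.9
tool_pos: [0.4526, 0.1707, 0.0291]
ee_rot: [-0.267, 1.568, -0.429]
wrist_force: [6.0, 0.6, 3.2]
width: 0.0157
```

>>> drive_tool:
  commands:
    - [[0,0,0,0],[0,0,0,0],[0,0,0,0],[0,0,0,0],[-0.1,0,0,0],[-0.1,0,0,0],[-0.1,0,0,0],[-0.1,0,0,0],[-0.1,0,0,0],[-0.1,0,-0.1,0],[-0.1,0,-0.1,0],[-0.1,0,-0.1,0],[0,0.1,-0.1,0],[0,0.1,0,0],[0,0.1,0,0],[0,0,0,0]]
  grip: 0.55

```text
time: 53.5
tool_pos: [0.3642, 0.2632, 0.2279]
ee_rot: [-2.887, 1.569, -3.046]
wrist_force: [0.8, -0.3, 0.3]
width: 0.0518
```

```bash
python3 - <<'E'
from h import *
s=snap('top','t16.png')
gates(s)
cv2.imwrite('pics/t16z.png',cv2.resize(s['pixels'][125:305,125:285,::-1],None,fx=3.3,fy=3.3,interpolation=cv2.INTER_CUBIC))
s2=snap('scene');cv2.imwrite('pics/s16.png',cv2.resize(s2['pixels'][190:400,300:560,::-1],None,fx=3,fy=2.8))
H=hsv(s)
for px in [(246,189),(238,181),(240,185),(247,195),(255,200)]: print(px,H[px[1],px[0]],cloud(s)[px[1],px[0]].round(3))
E
```

```text
tab [0.4515 0.1707] px [245.6 274.8] ctr [0.4722 0.1674] LxW [0.118 0.052] yaw deg -9.6 slide mm 1.1 lat -0.2 brass end 54.2
tab [0.4688 0.0823] px [279.9 268.4] ctr [0.4898 0.086 ] LxW [0.118 0.052] yaw deg 8.4 slide mm 0.7 lat -0.6 brass end 53.5
tab [ 0.4579 -0.0792] px [342.5 273.1] ctr [ 0.48   -0.0787] LxW [0.119 0.052] yaw deg 3.0 slide mm -0.1 lat 0.6 brass end 53.0
(246, 189) [ 30   2 113] [0.683 0.178 0.007]
(238, 181) [ 12 134 122] [0.677 0.183 0.173]
(240, 185) [10 50 61] [0.671 0.18  0.153]
(247, 195) [ 30   2 131] [0.666 0.175 0.014]
(255, 200) [15  8 66] [ 0.654  0.154 -0.   ]
```

View pics/t16z.png

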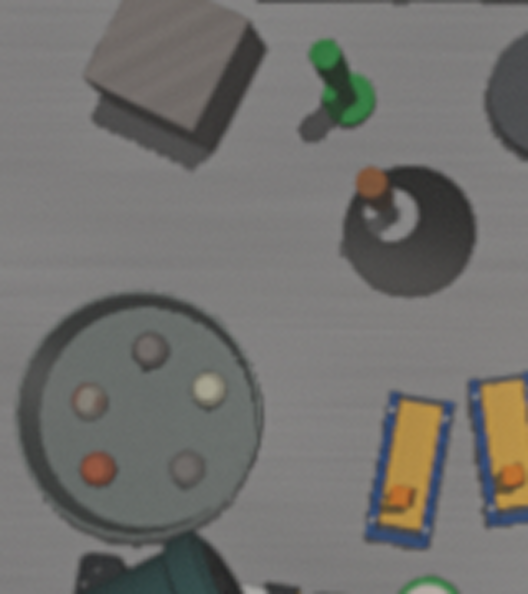

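View pics/s16.png

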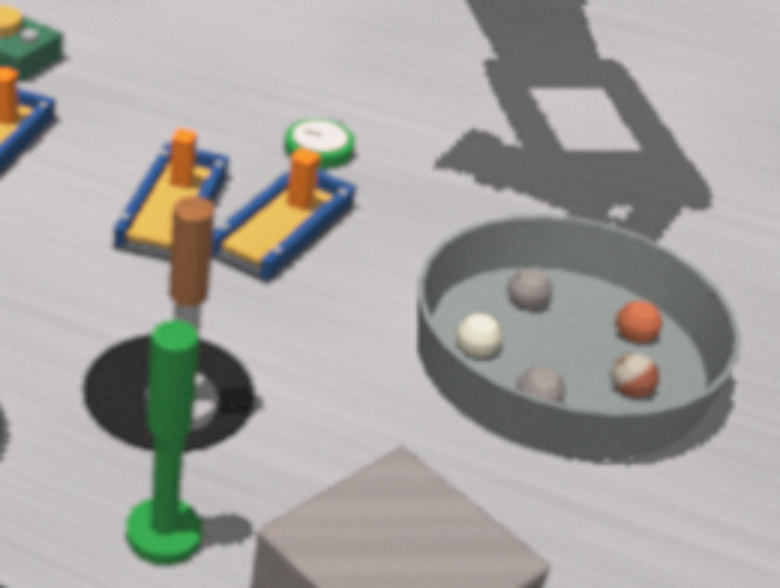

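```bash
python3 - <<'E'
from h import *
s=snap('top')
print('foot',onplane(s,(243.0,190.0),.016),'top',onplane(s,(237.7,180.3),.174))
H=hsv(s);h,S,V=H[...,0],H[...,1],H[...,2]
m=((h<=14)&(S>110)&(V>85)).astype(np.uint8);r=np.zeros_like(m);r[165:205,215:275]=1
ys,xs=np.nonzero(m*r);print('grip top',len(xs),xs.mean(),ys.mean(),onplane(s,[(xs.mean(),ys.mean())],.174))
# pad circle: zoom (411,231) r 66
c=(125+411/3.3,125+231/3.3);print('pad',c,onplane(s,c,.004))
s2=snap('scene');H=hsv(s2);h,S,V=H[...,0],H[...,1],H[...,2]
m=((h<=14)&(S>80)&(V>60)).astype(np.uint8);r=np.zeros_like(m);r[255:312,350:375]=1
ys,xs=np.nonzero(m*r);print('scene grip',len(xs),xs.min(),xs.max(),ys.min(),ys.max())
tc=(300+194/3,190+209/2.8);print(tc,onplane(s2,tc,.174))
# pan floor centre, lumps
q=[(151,348),(209,389),(90,400),(98,468),(187,468)]
print('lumps',onplane(s,[(125+a/3.3,125+b/3.3) for a,b in q],.02).round(3))
for z,cx,cy in((.05,140,418),):print('rim',onplane(s,(125+cx/3.3,125+cy/3.3),z), [onplane(s,(125+a/3.3,125+b/3.3),.05).round(3) for a,b in((17,415),(263,410),(140,291),(140,545))])
E
```

```text
foot [[0.67895227 0.18534685 0.016     ]] top [[0.67873003 0.18367084 0.174     ]]
grip top 57 237.33333333333334 180.0701754385965 [[0.67928772 0.18457312 0.174     ]]
pad (249.54545454545456, 195.0) [[0.66725844 0.16852247 0.004     ]]
scene grip 449 357 370 255 298
(364.6666666666667, 264.64285714285717) [[0.68479407 0.18808041 0.174     ]]
lumps [[0.568 0.377 0.02 ]
 [0.535 0.329 0.02 ]
 [0.525 0.426 0.02 ]
 [0.47  0.418 0.02 ]
 [0.471 0.345 0.02 ]]
rim [[0.50979597 0.37790581 0.05      ]] [array([[0.511, 0.477, 0.05 ]]), array([[0.517, 0.28 , 0.05 ]]), array([[0.611, 0.381, 0.05 ]]), array([[0.409, 0.376, 0.05 ]])]
```

The stirrer stands upright at about (0.680, 0.186), off-centre on the pad at (0.667, 0.169). The five lumps sit about 55 mm from the pan's centre at (0.512, 0.379).

```bash
python3 - <<'E'
from h import *
plan(0.680,0.186,0.228,-9)
print(robot.get_obs()['joint_positions'])
E
```

```text
t 53.7 at [0.3646 0.2608 0.2282] yaw -9.33 tilt -1.0 w 0.0519 F [ 1.4 -0.   0.2]
 turn share -0.0009 (rows>=1)  then shift shares [ 9.000e-04 -9.810e-02  1.293e+00] rows>=8
[ 4.94688682e-01 -1.44139121e-01  1.55159310e+00 -4.57710321e-04
  1.73517872e+00 -9.13348331e-01]
```

>>> drive_tool:
  commands:
    - [[0,-0.008,0.1,0],[0,-0.008,0.13,0],[0,-0.008,0.14,0],[0,-0.008,0.14,0],[0,-0.008,0.14,0],[0,-0.008,0.14,0],[0,-0.01,0.14,0],[0,-0.01,0.14,0],[0,-0.01,0.12,0],[0,-0.01,0.06,0],[0,-0.01,0.043,0],[0,0,0,0],[0,0,0,0]]

```text
time: 55.0
tool_pos: [0.6794, 0.1849, 0.2287]
ee_rot: [2.91, 1.57, 2.747]
wrist_force: [-0.1, 0.4, 0.4]
width: 0.0517
```

```bash
python3 - <<'E'
from h import *
s2=snap('scene');cv2.imwrite('pics/s17.png',cv2.resize(s2['pixels'][150:400,250:560,::-1],None,fx=2.5,fy=2.4))
plan(0.680,0.186,0.120,-9)
E
```

```text
t 55.05 at [0.6791 0.1853 0.229 ] yaw -9.29 tilt -1.0 w 0.0517 F [-0.2 -0.1 -0.7]
 turn share -0.0008 (rows>=1)  then shift shares [0.436  0.0033 0.003 ] rows>=3
```

View pics/s17.png

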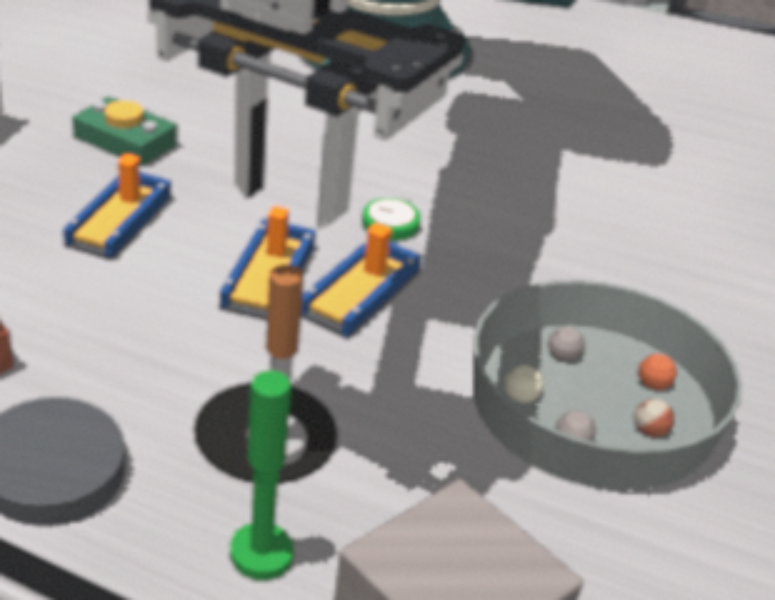

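The fingers straddle the brown grip at (285,270) in this crop, which is right. I'll descend and grasp.

>>> drive_tool:
  commands:
    - [[0.08,0.003,0.002,0],[0.1,0,0,0],[0.1,0,0,0],[0.1,0,0,0],[0.055,0,0,0],[0,0,0,0],[0,0,0,0]]

```text
time: 55.75
tool_pos: [0.6805, 0.1863, 0.121]
ee_rot: [0.422, 1.569, 0.26]
wrist_force: [0.2, 0.2, 0.3]
width: 0.0515
```

>>> drive_tool:
  commands:
    - [[0,0,0,0],[0,0,0,0],[0,0,0,0],[0,0,0,0],[0,0,0,0],[0,0,0,0]]
  grip: 0

```text
time: 56.35
tool_pos: [0.6808, 0.186, 0.1205]
ee_rot: [0.441, 1.57, 0.279]
wrist_force: [-0.7, 0.2, 1.7]
width: 0.0233
```

>>> drive_tool:
  commands:
    - [[-0.03,0,0,0],[-0.05,0,0,0],[-0.08,0,0,0],[-0.08,0,0,0],[-0.05,0,0,0],[-0.03,0,0,0],[0,0,0,0],[0,0,0,0]]

```text
time: 57.15
tool_pos: [0.6801, 0.1859, 0.1988]
ee_rot: [-2.841, 1.569, -3.003]
wrist_force: [-0.1, -0.4, -4.1]
width: 0.0235
```

```bash
python3 - <<'E'
from h import *
s2=snap('scene');cv2.imwrite('pics/s18.png',cv2.resize(s2['pixels'][150:400,250:560,::-1],None,fx=2.5,fy=2.4))
plan(0.512,0.379,0.210,-9)
E
```

```text
t 57.2 at [0.6799 0.1858 0.1982] yaw -9.3 tilt -1.0 w 0.0235 F [ 1.1  0.1 -3.3]
 turn share -0.0008 (rows>=1)  then shift shares [-0.0472  0.6582 -0.7843] rows>=6
```

View pics/s18.png

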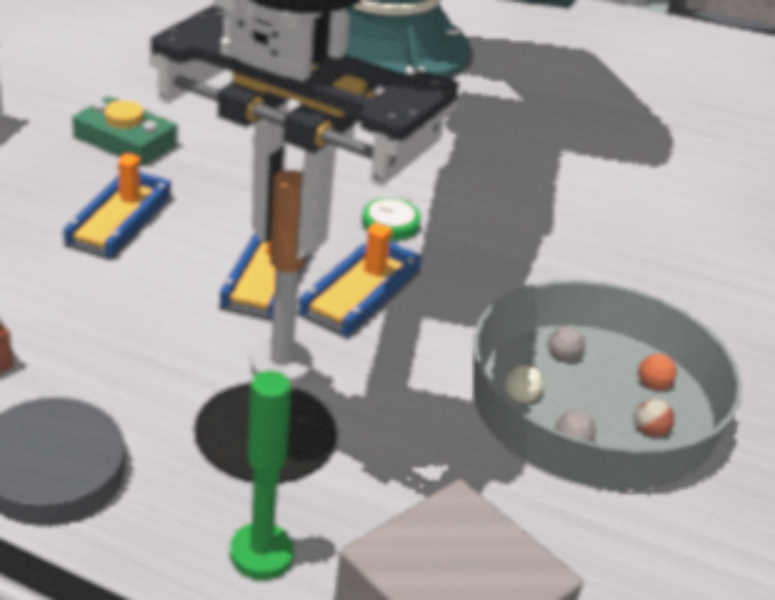

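The stirrer is held upright with its foot clear. I'll carry it to the pan's centre.

>>> drive_tool:
  commands:
    - [[-0.01,0.04,-0.048,0],[-0.01,0.065,-0.078,0],[-0.01,0.08,-0.095,0],[-0.01,0.095,-0.113,0],[0,0.095,-0.113,0],[0,0.095,-0.113,0],[0,0.08,-0.095,0],[0,0.065,-0.078,0],[0,0.043,-0.052,0],[0,0,0,0],[0,0,0,0]]

```text
time: 58.3
tool_pos: [0.5134, 0.3796, 0.2096]
ee_rot: [-1.001, 1.57, -1.163]
wrist_force: [0.5, 0.0, -3.7]
width: 0.0234
```

```bash
python3 - <<'E'
from h import *
plan(0.512,0.379,0.127,-9.3)
s=snap('top');cv2.imwrite('pics/t19.png',cv2.resize(s['pixels'][125:305,125:285,::-1],None,fx=3.3,fy=3.3,interpolation=cv2.INTER_CUBIC))
s2=snap('scene');cv2.imwrite('pics/s19.png',cv2.resize(s2['pixels'][150:400,250:560,::-1],None,fx=2.5,fy=2.4))
print(onplane(s,(249.5,195),.004))
m=(hsv(s)[...,2]<75).astype(np.uint8);m[:170]=0;m[220:]=0;m[:,:224]=0;m[:,275:]=0
n,L,st,C=cv2.connectedComponentsWithStats(m)
i=1+np.argmax(st[1:,4]);ys,xs=np.nonzero(L==i);print('pad',st[i],cv2.minEnclosingCircle(onplane(s,np.c_[xs,ys],.004)[:,:2].astype(np.float32)))
E
```

```text
t 58.3 at [0.5134 0.3796 0.2096] yaw -9.28 tilt -1.0 w 0.0234 F [ 0.5  0.  -3.7]
 turn share 0.0001 (rows>=1)  then shift shares [ 0.3303 -0.0033 -0.0051] rows>=2
[[0.66725746 0.16864543 0.004     ]]
pad [230 176  39  35 948] ((0.6698580384254456, 0.1706407368183136), 0.05273690074682236)
```

View pics/s19.png

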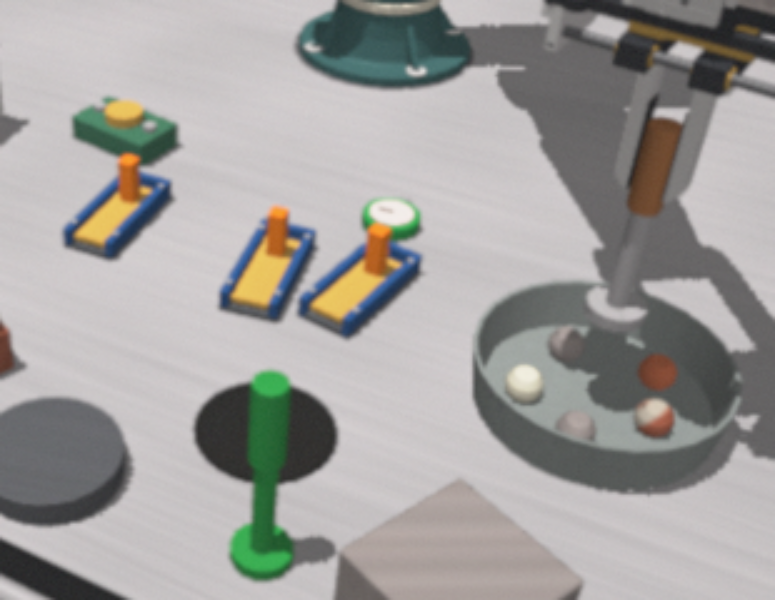

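View pics/t19.png

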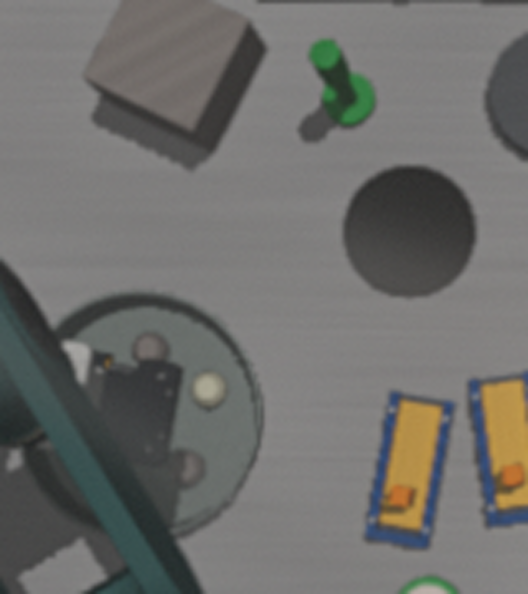

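Pad centre is about (0.668, 0.169). I'll lower the foot at the pan's centre and ease out to 45 mm radius.

>>> drive_tool:
  commands:
    - [[0.08,-0.003,-0.005,0],[0.1,0,0,0],[0.08,0,0,0],[0.05,0,0,0],[0.02,0,0,0],[0,0,0,0],[0,0,0,0]]

```text
time: 59.1
tool_pos: [0.5128, 0.3796, 0.1286]
ee_rot: [0.711, 1.568, 0.549]
wrist_force: [0.5, -0.7, -3.6]
width: 0.0237
```

>>> drive_tool:
  commands:
    - [[0,0.0255,0.0255,0],[0,0.0255,0.0255,0],[0,0.0255,0.0255,0],[0,0.0255,0.0255,0],[0,0.0255,0.0255,0],[0,0,0,0]]

```text
time: 59.7
tool_pos: [0.5496, 0.4065, 0.1268]
ee_rot: [0.969, 1.57, 0.807]
wrist_force: [-0.2, -0.1, -3.0]
width: 0.0237
```

>>> drive_tool:
  commands:
    - [[0,0.0331,-0.0456,0],[0,0.0174,-0.0536,0],[0,0,-0.0563,0],[0,-0.0174,-0.0536,0],[0,-0.0331,-0.0456,0],[0,-0.0456,-0.0331,0],[0,-0.0536,-0.0174,0],[0,-0.0563,0,0],[0,-0.0536,0.0174,0],[0,-0.0456,0.0331,0],[0,-0.0331,0.0456,0],[0,-0.0174,0.0536,0],[0,0,0.0563,0],[0,0.0174,0.0536,0],[0,0.0331,0.0456,0],[0,0.0456,0.0331,0],[0,0.0536,0.0174,0],[0,0.0563,0,0],[0,0.0536,-0.0174,0],[0,0.0456,-0.0331,0]]

```text
time: 61.7
tool_pos: [0.5486, 0.4063, 0.1266]
ee_rot: [-2.337, 1.57, -2.5]
wrist_force: [-0.3, -0.1, -3.9]
width: 0.0233
```

```bash
python3 - <<'E'
from h import *
p,y,R,o=yawnow();print(p,y,o['wrist_force'])
s2=snap('scene');cv2.imwrite('pics/s20.png',cv2.resize(s2['pixels'][180:360,400:600,::-1],None,fx=3.5,fy=3.3))
E
```

```text
[0.54861662 0.40630205 0.12655713] -9.330381117339002 [-0.32751295 -0.0646673  -3.90216466]
```

View pics/s20.png

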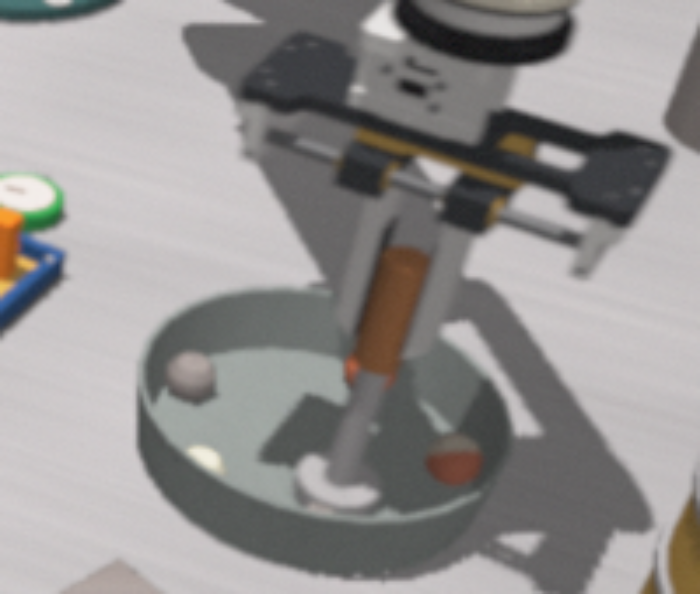

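After one round the lumps have all been pushed outward and stay in the pan. I'll lower the foot slightly and do more rounds.

>>> drive_tool:
  commands:
    - [[0.006,0.0331,-0.0456,0],[0,0.0174,-0.0536,0],[0,0,-0.0563,0],[0,-0.0174,-0.0536,0],[0,-0.0331,-0.0456,0],[0,-0.0456,-0.0331,0],[0,-0.0536,-0.0174,0],[0,-0.0563,0,0],[0,-0.0536,0.0174,0],[0,-0.0456,0.0331,0],[0,-0.0331,0.0456,0],[0,-0.0174,0.0536,0],[0,0,0.0563,0],[0,0.0174,0.0536,0],[0,0.0331,0.0456,0],[0,0.0456,0.0331,0],[0,0.0536,0.0174,0],[0,0.0563,0,0],[0,0.0536,-0.0174,0],[0,0.0456,-0.0331,0]]

```text
time: 63.75
tool_pos: [0.5485, 0.4065, 0.125]
ee_rot: [-2.645, 1.57, -2.807]
wrist_force: [0.4, 0.4, -3.0]
width: 0.0236
```

>>> drive_tool:
  commands:
    - [[0,0.0331,-0.0456,0],[0,0.0174,-0.0536,0],[0,0,-0.0563,0],[0,-0.0174,-0.0536,0],[0,-0.0331,-0.0456,0],[0,-0.0456,-0.0331,0],[0,-0.0536,-0.0174,0],[0,-0.0563,0,0],[0,-0.0536,0.0174,0],[0,-0.0456,0.0331,0],[0,-0.0331,0.0456,0],[0,-0.0174,0.0536,0],[0,0,0.0563,0],[0,0.0174,0.0536,0],[0,0.0331,0.0456,0],[0,0.0456,0.0331,0],[0,0.0536,0.0174,0],[0,0.0563,0,0],[0,0.0536,-0.0174,0],[0,0.0456,-0.0331,0]]

```text
time: 65.75
tool_pos: [0.5484, 0.4065, 0.1249]
ee_rot: [-2.613, 1.57, -2.775]
wrist_force: [-0.5, 0.8, -3.3]
width: 0.0236
```

>>> drive_tool:
  commands:
    - [[0,0.0331,-0.0456,0],[0,0.0174,-0.0536,0],[0,0,-0.0563,0],[0,-0.0174,-0.0536,0],[0,-0.0331,-0.0456,0],[0,-0.0456,-0.0331,0],[0,-0.0536,-0.0174,0],[0,-0.0563,0,0],[0,-0.0536,0.0174,0],[0,-0.0456,0.0331,0],[0,-0.0331,0.0456,0],[0,-0.0174,0.0536,0],[0,0,0.0563,0],[0,0.0174,0.0536,0],[0,0.0331,0.0456,0],[0,0.0456,0.0331,0],[0,0.0536,0.0174,0],[0,0.0563,0,0],[0,0.0536,-0.0174,0],[0,0.0456,-0.0331,0]]

```text
time: 67.75
tool_pos: [0.5485, 0.4066, 0.1249]
ee_rot: [-2.474, 1.57, -2.637]
wrist_force: [0.3, 0.7, -3.3]
width: 0.0237
```

>>> drive_tool:
  commands:
    - [[0,-0.0255,-0.0255,0],[0,-0.0255,-0.0255,0],[0,-0.0255,-0.0255,0],[0,-0.0255,-0.0255,0],[0,-0.0255,-0.0255,0],[-0.03,0,0,0],[-0.05,0,0,0],[-0.08,0,0,0],[-0.08,0,0,0],[-0.05,0,0,0],[-0.04,0,0,0],[0,0,0,0],[0,0,0,0]]

```text
time: 69.05
tool_pos: [0.5119, 0.3794, 0.2078]
ee_rot: [-2.524, 1.57, -2.686]
wrist_force: [-1.0, -0.7, -2.6]
width: 0.0237
```

```bash
python3 - <<'E'
from h import *
plan(0.668,0.170,0.21,-9.3)
s=snap('top');cv2.imwrite('pics/t21.png',cv2.resize(s['pixels'][125:305,125:285,::-1],None,fx=3.3,fy=3.3,interpolation=cv2.INTER_CUBIC))
s2=snap('scene');cv2.imwrite('pics/s21.png',cv2.resize(s2['pixels'][150:400,250:560,::-1],None,fx=2.5,fy=2.4))
E
```

```text
t 69.05 at [0.5119 0.3794 0.2078] yaw -9.29 tilt -1.0 w 0.0237 F [-1.  -0.7 -2.6]
 turn share 0.0 (rows>=1)  then shift shares [-0.0088 -0.7256  0.7515] rows>=6
```

View pics/s21.png

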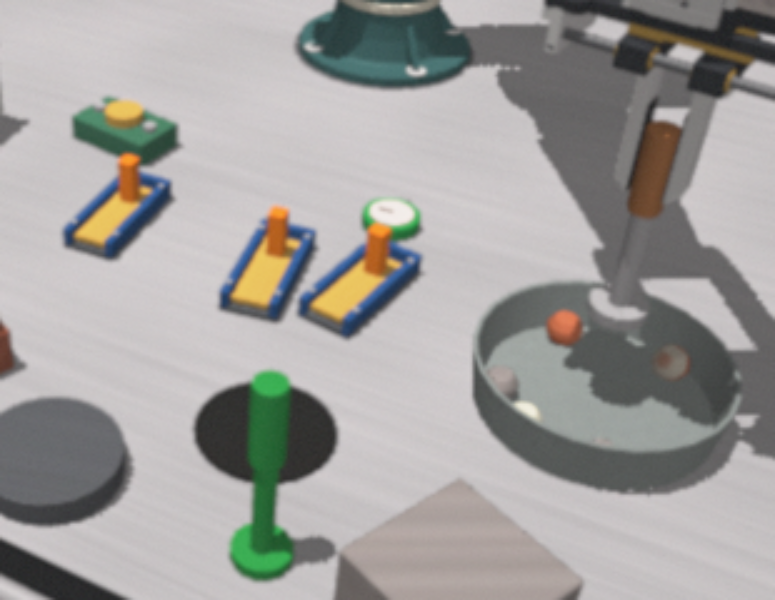

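View pics/t21.png

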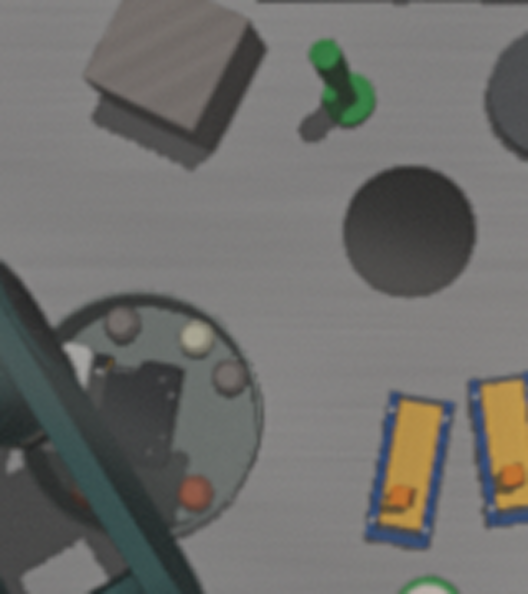

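All five lumps remain in the pan, at the walls, and each has moved 30 mm or more. Now I'll take the stirrer back to its pad.

>>> drive_tool:
  commands:
    - [[-0.009,-0.04,0.041,0],[0,-0.07,0.073,0],[0,-0.09,0.093,0],[0,-0.1,0.104,0],[0,-0.1,0.104,0],[0,-0.1,0.104,0],[0,-0.09,0.093,0],[0,-0.07,0.073,0],[0,-0.045,0.046,0],[0,-0.02,0.02,0],[0,0,0,0],[0,0,0,0]]

```text
time: 70.35
tool_pos: [0.6674, 0.1712, 0.2105]
ee_rot: [2.396, 1.57, 2.234]
wrist_force: [-0.5, -0.1, -3.5]
width: 0.0237
```

```bash
python3 - <<'E'
from h import *
plan(0.668,0.170,0.124,-9.3)
s2=snap('scene');cv2.imwrite('pics/s22.png',cv2.resize(s2['pixels'][150:400,250:560,::-1],None,fx=2.5,fy=2.4))
E
```

```text
t 70.35 at [0.6674 0.1712 0.2105] yaw -9.23 tilt -1.0 w 0.0237 F [-0.5 -0.1 -3.5]
 turn share 0.0002 (rows>=1)  then shift shares [ 0.3458 -0.0042  0.003 ] rows>=2
```

View pics/s22.png

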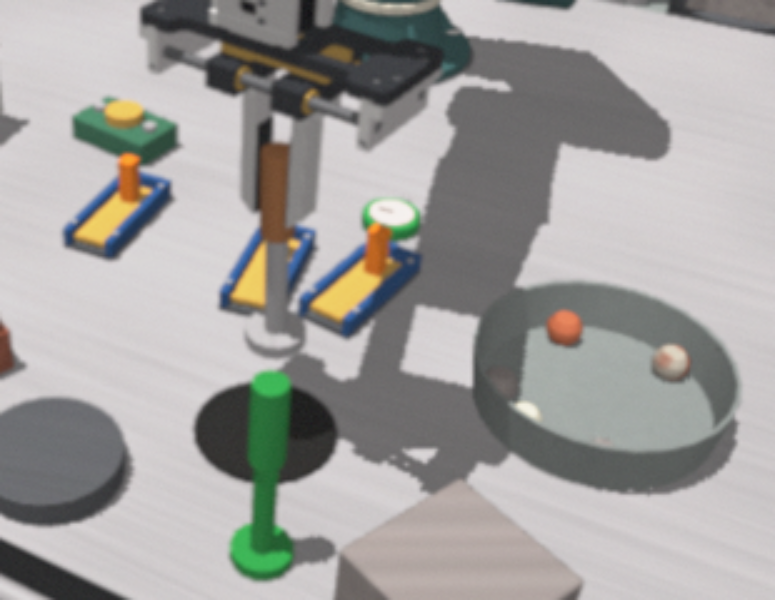

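>>> drive_tool:
  commands:
    - [[0.06,-0.004,0.003,0],[0.09,0,0,0],[0.09,0,0,0],[0.06,0,0,0],[0.03,0,0,0],[0.01,0,0,0],[0,0,0,0],[0,0,0,0]]

```text
time: 71.2
tool_pos: [0.6693, 0.1693, 0.1271]
ee_rot: [0.358, 1.568, 0.196]
wrist_force: [0.8, -0.2, -2.5]
width: 0.0236
```

>>> drive_tool:
  commands:
    - [[0.006,0,0,0],[0.006,0,0,0],[0,0,0,0]]

```text
time: 71.5
tool_pos: [0.6686, 0.1691, 0.1226]
ee_rot: [0.641, 1.571, 0.479]
wrist_force: [-0.7, -0.5, -4.4]
width: 0.0237
```

>>> drive_tool:
  commands:
    - [[0.005,0,0,0],[0,0,0,0],[0,0,0,0]]

```text
time: 71.8
tool_pos: [0.6687, 0.1691, 0.1221]
ee_rot: [0.338, 1.57, 0.176]
wrist_force: [-0.9, -0.5, 0.7]
width: 0.0239
```

>>> drive_tool:
  commands:
    - [[0.003,0,0,0],[0,0,0,0]]

```text
time: 72.0
tool_pos: [0.6688, 0.1691, 0.1221]
ee_rot: [0.291, 1.569, 0.128]
wrist_force: [-2.7, -0.3, 4.9]
width: 0.0237
```

The foot is down on the pad. I'll ease off and release.

>>> drive_tool:
  commands:
    - [[-0.004,0,0,0],[0,0,0,0]]

```text
time: 72.2
tool_pos: [0.6688, 0.1691, 0.1221]
ee_rot: [0.357, 1.57, 0.195]
wrist_force: [-1.2, -0.3, 3.7]
width: 0.0233
```

>>> drive_tool:
  commands:
    - [[0,0,0,0],[0,0,0,0],[0,0,0,0],[0,0,0,0],[0,0,0,0],[-0.03,0,0,0],[-0.06,0,0,0],[-0.09,0,0,0],[-0.1,0,0,0],[-0.1,0,0,0],[-0.1,0,0,0],[-0.08,0,-0.1,0],[0,0,-0.14,0],[0,0,-0.14,0],[0,0,-0.14,0],[0,0,-0.14,0],[0,0,-0.14,0],[0,0,-0.1,0],[0,0,0,0]]
  grip: 0.55

```text
time: 74.1
tool_pos: [0.4447, 0.2062, 0.2646]
ee_rot: [0.585, 1.566, 0.425]
wrist_force: [0.1, -0.4, 0.4]
width: 0.0517
```

>>> drive_tool:
  commands:
    - [[0,0,-0.1,0],[0,0.1,-0.1,0],[0,0.1,-0.1,0],[0,0.1,0,0],[0,0.1,0,0],[0,0,0,0]]

```text
time: 74.7
tool_pos: [0.3896, 0.3183, 0.2618]
ee_rot: [0.999, 1.569, 0.839]
wrist_force: [-0.2, 0.1, -0.2]
width: 0.052
```

```bash
python3 - <<'E'
from h import *
s=snap('top','t23.png');gates(s);gates(s,roi=(215,300,425,505))
s2=snap('scene','s23.png')
H=hsv(s);h,S,V=H[...,0],H[...,1],H[...,2]
m=((h<=14)&(S>110)&(V>85)).astype(np.uint8);r=np.zeros_like(m);r[165:215,215:275]=1
ys,xs=np.nonzero(m*r);print('grip top',len(xs),onplane(s,[(xs.mean(),ys.mean())],.174))
o=robot.get_obs();print(o['tool_pos'],o['time'])
E
```

```text
tab [0.4515 0.1707] px [245.6 274.8] ctr [0.4722 0.1674] LxW [0.118 0.052] yaw deg -9.6 slide mm 1.1 lat -0.2 brass end 54.2
tab [0.4688 0.0821] px [280.  268.4] ctr [0.4896 0.086 ] LxW [0.118 0.052] yaw deg 8.4 slide mm 0.9 lat -0.8 brass end 53.7
tab [ 0.4578 -0.0794] px [342.6 273.2] ctr [ 0.48   -0.0786] LxW [0.119 0.052] yaw deg 3.0 slide mm -0.3 lat 0.3 brass end 53.0
tab [ 0.5006 -0.3465] px [444.4 257.2] ctr [ 0.5029 -0.3469] LxW [0.12  0.054] yaw deg 5.3 slide mm 19.7 lat 0.6 brass end 72.5
tab [ 0.5085 -0.4411] px [479.5 254.4] ctr [ 0.503  -0.4428] LxW [0.119 0.055] yaw deg 5.5 slide mm 27.7 lat 1.2 brass end 80.5
grip top 58 [[0.66321874 0.16895417 0.174     ]]
[0.38940765 0.3161455  0.26184013] 74.8
```

View pics/t23.png

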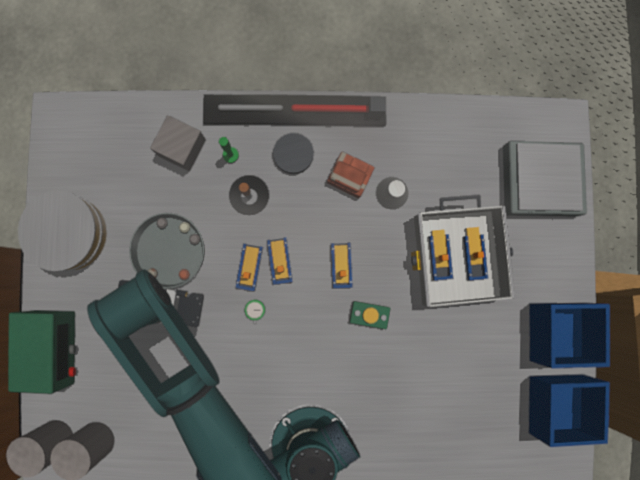

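View pics/s23.png

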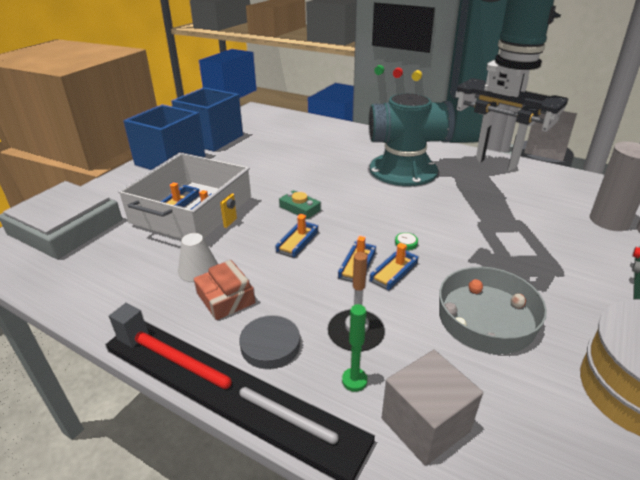

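```bash
python3 - <<'E'
from h import *
s=snap('top');cv2.imwrite('pics/t24.png',cv2.resize(s['pixels'][125:305,125:285,::-1],None,fx=3.3,fy=3.3,interpolation=cv2.INTER_CUBIC))
E
```

```text
(no output)
```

View pics/t24.png

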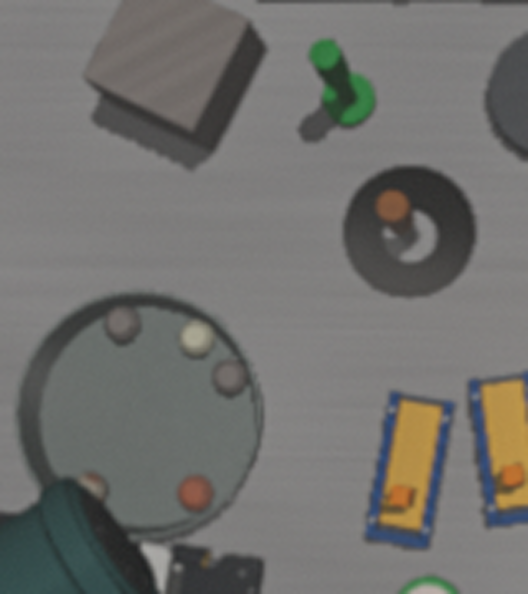

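The stirrer is upright: its top-to-foot offset in the image matches the starting one. Its foot is on the pad and all five lumps are in the pan, so I'm handing in.

```bash
python3 -c "
from bench import robot
print(robot.close_job())"
```

```text
the job is handed in; nothing more can be done
None
```

The job is handed in at about 75 s on the clock. No verdict was reported.

- **Drawing the blades:** I drew all five gates out and measured them out together at about 45, 45, 20, 45 and 28 mm, numbering the gates from the robot's left. Gates 3 and 5 bind and now lie flat in the bin.
- **Free gates:** Gates 1, 2 and 4 are flat on the bench with their blades pushed to the stop. My last image reading gave slides of 1.1, 0.9 and -0.3 mm, which I take as home because the camera calibration is only good to about 2 mm. Gate 4 had been knocked about 2 cm partway through, so I measured it again before pushing it home.
- **Stirring:** I made four rounds of 45 mm radius, with the foot about 4–5 mm above the pan's floor. All five lumps are still in the pan. Each moved about 30 mm or more. The two grey lumps look alike, so their figure rests on matching each to the nearest starting place.
- **Stirrer and bystanders:** The stirrer stands upright near the centre of its pad. I never touched the brick, platen disc, stopwatch, cone or green look-alike, and they looked unmoved in the last pictures.
- **One disagreement:** The stirrer's grip measured about 5 mm from where I released it. Its top-to-foot offset in the image matches the one at the start, so I judged it upright.

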